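# Close up the gesso tank after filling the pails

### The arm

A 6-joint arm with a two-finger parallel gripper is mounted at the origin on the work surface. World frame = base frame: x ahead of the robot, y to its left, z up, the work surface at z = 0. Lengths are in m, angles in rad, forces in N, time in s.
With the tool pointing down it reaches from about 0.35 to 0.775 m from the base axis. Payload 5.5 kg.
Tool frame: the origin (TCP) lies between the finger pads; the fingertips stand r.nose_length ahead of it and the grasp point (between the pads) lies 11 mm behind it (r.nose_length is the distance from the TCP to the fingertips, in m); z points along the fingers, y is the line along which they close (so a half turn about z gives the same grasp; the last joint's range is limited). The gripper opens to 85 mm and grips with 20 to 120 N. Pads are 22 mm wide; open, the fingers measure 114 mm over their backs; the gripper's body (76 mm by 85 mm) begins 54 mm behind the grasp point. The pads swing forward as they close: fully open they stand 13 mm farther back than shut.
Start: joints at [-1.425, 0.313, 0.046, 1.304, 0, 1.431], TCP at [0.162, -0.552, 0.239] pointing down, gripper open.
Joint ranges: [-2.76, 2.76], [-0.86, 1.69], [-1.03, 1.26], [-2.2, 2.34], [-1.47, 1.5], [-3.14, 3.14]. Speed limits (rad/s): [2.57, 2.57, 3.14, 3.14, 3.14, 3.14].

### API

Orientations are given as a rotation vector (axis times angle).
In Python, from station import get_state, optics, ticket, nets, r gives the robot as it stands. The module is installed in compiled form; this text tells all that it offers.
- The arm moves only by the tool servo_tool, never from a script. Its argument "deltas" is one flat list of numbers, 7 for each row, row after row: the shift along the tool's x, y, z in m, then the turn, a rotation vector about the tool's x, y, z in degrees, then the gripper's target within -1 to 1 (shut at 1, half-way at 0, fully open at -1). In form: [dx, dy, dz, ax, ay, az, claw, dx, dy, dz, ax, ay, az, claw, ...]. A call has 1 to 12 rows; each row shifts and turns the commanded pose from where the row before left it, along the tool's axes as they then stand; what a row does not reach is not made up. A row lasts 1/10 s, in which the tool goes at most 50 mm and 8.59 degrees, less where a joint would pass 70% of its speed; a pose out of reach is approached as far as the arm can. A call is refused whole if a number of a shift passes 0.05 or a number of a turn 8.59, either way. A call with a gripper value outside its range is refused whole. The fingers move at their own pace and stop on an object; "grip_force" is the grip in N (left out, the last holds). Time passes only in rows, so rows that do not move let the fingers close. It gives the time, the measured TCP pose, the force, the opening and the grip force at its end, in the units of the state.
- get_state(): the state, without advancing time (a new reading comes with each control period).
- optics.get_image(name): name is "side" or "top" or "wrist"; returns the picture (480x640x3 uint8, red, green, blue); there is no depth.
- optics.calibration(name): a dict with "fx", "fy", "cx", "cy" (pixels), "xyz" and "orientation" of the camera in the world. Camera axes: x right, y down, z forward; pixel columns grow to the right and rows downward; lengths in m; the calibration is good to about 2 mm. The wrist camera is an equidistant fisheye: a pixel r from the principal point sees the ray r / f radians off the axis. A picture is of the moment at which its call begins: read the wrist's pose just before it. calibration takes no time and is no camera call; for the wrist camera it gives the pose at the moment of the call.
- ticket.hand_in(): hands the job in; it is judged then, once.
Trained networks look in the newest picture that a camera, given by its name, has taken for a name from the list of things; names that differ only in an ending like _2 or _b are one class to them, and where a whole thing is asked for, a point or a joint stands for the part that bears it (a point fixed in the world has none). Each returns a list of dicts, best first, with "conf" (0 to 1); they miss things now and then, are a little off and sometimes report something else, mostly with a low value. They report only what shows in the picture. A call takes as long as a camera call. They do not tell look-alikes from the thing itself.
- nets.boxes_of(name, camera): "extent" ([left, top, width, height] in pixels, round what is visible of it).
- nets.outline_of(name, camera): "region" (480x640 bool, what is visible of it) and "extent" ([left, top, width, height] in pixels, round what is visible of it).
- nets.spot_point(name, camera): "uv" ([column, row] in pixels: a listed point, or the origin of a listed thing).
The state is a dict: "time_s": time; "joint_positions": joint angles; "joint_vel": joint speeds; "joint_efforts": joint torques, N m; "eef_pos": TCP position; "eef_rot": TCP orientation; "contact_force": force on the tool from outside, world axes, zero at the start; "moment": the same for the moment, N m; "opening": opening from 0.0 (shut) to 1.0 (fully open); "finger_force": force on a finger pad.
Only numpy, scipy, OpenCV 4.12 (cv2) and the standard library are available. Lean on these libraries where they do the work, as an engineer would, in place of code of your own. Each camera call takes 0.05 s, during which the arm holds its last target. There are 200 camera calls.

### The job

Close up the gesso tank after filling. First push the red tap lever on the tank fully back (away from the robot) to shut it, then push the blue cap fully home onto the tank's grooved adaptor with its two arms raised, then swing its two cam arms fully down, one after the other. Also, at any time, lift every pail by its handle off the wooden stand and set it down upright and flat inside the metal tray, without tipping a pail over or knocking the other studio things about.

Things in the scene. Friction and masses are not known exactly. Their poses are not given: they have to be found in the camera images.
- tap (a joint): red tap lever on the white tank's top; rad, 0 = leaning about 0.5 rad towards the robot (tap open), 1.0 = leaning about 0.5 rad away (shut); swings about the tank's y axis and stays where it is left
- tap_tip (a point): outer end of the red tap lever (round bar 80 mm long)
- adaptor_top (a point): centre of the top of the upright grooved aluminium adaptor on the white tank (fixed; axes are the tank's). Tank 200 x 260 mm, 85 mm tall; this point is 98 mm above its top. The adaptor's rim is 48 mm across, 20 mm deep, the groove below it; four sprung seal balls stand 3 mm proud of it 8 mm below the top, so the cap must be pushed on with 6 to 15 N
- cap_grip (a point): centre of the grip block (24 x 40 mm in the cap's x, y; 34 mm tall) on the blue camlock cap, 0.38 kg. Below it a round body 64 mm across, 56 mm tall, open underneath: bore 51 mm wide, 48 mm deep. Starts on the table mouth down, this point 73 mm above the mouth. Fully home this point is 25 mm above adaptor_top; any yaw will do. Its two cam arms stick out along the cap's +y and -y
- cam_a (a joint): cam arm on the cap's +y side, flat steel lever 62 x 16 mm; hinge axis along the cap's x, 36 mm from the cap's axis, 51 mm below cap_grip. Rad: 0 = raised, pointing outward 35 degrees above level; grows as it swings down; 1.66 = fully down, 60 degrees below level. Stays where left (stiff, 2 to 3 N at the tip). Will not go down unless the cap is home
- cam_b (a joint): cam arm on the cap's -y side, flat steel lever 62 x 16 mm; hinge axis along the cap's x, 36 mm from the cap's axis, 51 mm below cap_grip. Rad: 0 = raised, pointing outward 35 degrees above level; grows as it swings down; 1.66 = fully down, 60 degrees below level. Stays where left (stiff, 2 to 3 N at the tip). Will not go down unless the cap is home
- cam_a_tip (a point): point on the centre line of the +y cam arm (the arm is 7 mm thick), 58 mm from its hinge and 4 mm before its outer end
- cam_b_tip (a point): point on the centre line of the -y cam arm (the arm is 7 mm thick), 58 mm from its hinge and 4 mm before its outer end
- stand: low wooden filling stand, fixed, 340 (x) x 180 (y) mm, 50 mm tall, on which the pails start; origin at the centre of its underside
- tray_in (a point): centre of the inner floor of the dark metal tray, fixed, inside 350 (its x) x 180 (its y) mm, floor 5 mm above the table, rim 9 mm above the floor; it may be on either side
- pail1_mid (a point): middle (on the axis, 47 mm above the underside) of a lidded white paint pail with yellow band and lid, upright, 76 mm across, 94 mm tall, 0.3 to 0.6 kg. Rigid carrying handle over it: wooden bar 50 mm long (along the pail's y axis), 14 x 14 mm thick, its centre 93 mm above this point, bent steel posts at its ends. Two or three pails are present
- pail2_mid (a point): middle (on the axis, 47 mm above the underside) of a lidded white paint pail with orange band and lid, upright, 76 mm across, 94 mm tall, 0.3 to 0.6 kg. Rigid carrying handle over it: wooden bar 50 mm long (along the pail's y axis), 14 x 14 mm thick, its centre 93 mm above this point, bent steel posts at its ends. Two or three pails are present
- pail3_mid (a point): middle (on the axis, 47 mm above the underside) of a lidded white paint pail with blue band and lid, upright, 76 mm across, 94 mm tall, 0.3 to 0.6 kg. Rigid carrying handle over it: wooden bar 50 mm long (along the pail's y axis), 14 x 14 mm thick, its centre 93 mm above this point, bent steel posts at its ends. Two or three pails are present
- bottle_yellow: leave alone: yellow paint bottle with a black cap, 60 mm across, 190 mm tall, beyond the tank; origin at its underside
- bottle_white: leave alone: white paint bottle with a black cap, 68 mm across, 200 mm tall, beyond the tank; origin at its underside
- jar_paint: leave alone: orange paint jar, 70 mm across, 85 mm tall, at the far left; origin at its underside
- mug: leave alone: white mug, 76 mm across, 85 mm tall; origin at its underside
- jar_pigment: leave alone: small green jar with a black lid, 48 mm across, 55 mm tall, near the robot; origin at its underside
- brush: leave alone: paint brush lying at the right, 180 mm long; origin at its underside
- knife: leave alone: palette knife lying at the far right, 200 mm long; origin at its underside
Things that resemble listed ones, but are neither listed nor needed, are in the scene too. What is shaped like the part that bears pail3_mid but turquoise is not meant.

How it is judged:
By the outcome, as a careful person would: the job done as asked, in the order asked, and still so for the second after the job is handed in, with the robot touching nothing.
Of pail1, pail2, pail3 only 2 to 3 are there at a start; the rules pass over those that are not, and their reading is None.
At some moment in a run one of pail1, pail2, pail3, cap may be knocked a few centimetres aside while the robot is not near it.
It also fails if it takes over 210 s, if anything falls off the work surface, if the arm or the gripper's body presses on something with over 40 N, if the wrist force passes 120 N, or if a joint passes its speed limit or range.

## Working session

There is one attempt and no reset: what is moved stays moved. The work goes in short steps, Python scripts to look and compute and a tool call to move; the robot and the scene stay as the last step left them, time stands still between calls to the robot, and variables do not carry over. Pictures are saved under pics/ and viewed, at most 14 in all, crops included, and the job is handed in when it is done.

Besides the shell and the picture viewer there is one more tool, called after "Call:" as name(argument=value, ...) on one line, values as JSON. servo_tool: Moves the arm, as the interface text tells. Its arguments: {"type":"object","properties":{"deltas":{"type":"array"},"grip_force":{"type":"number"}},"required":["deltas"]}

```bash
mkdir -p pics
cat > h.py <<'E'
import numpy as np, cv2
from scipy.spatial.transform import Rotation as R
from station import get_state, optics, ticket, nets, r
def im(n): return optics.get_image(n)
def save(a,f): cv2.imwrite('pics/'+f,cv2.cvtColor(a,cv2.COLOR_RGB2BGR))
def rot(o):
    o=np.array(o,float)
    return o if o.shape==(3,3) else (R.from_rotvec(o).as_matrix() if o.size==3 else R.from_quat(o).as_matrix())
def ray(c,uv,fish=False):
    x=(uv[0]-c['cx'])/c['fx'];y=(uv[1]-c['cy'])/c['fy']
    if fish:
        t=np.hypot(x,y); d=np.array([x/t*np.sin(t),y/t*np.sin(t),np.cos(t)]) if t>1e-9 else np.array([0,0,1.])
    else: d=np.array([x,y,1.])
    return np.array(c['xyz'],float), rot(c['orientation'])@d
def atz(c,uv,z,fish=False):
    o,d=ray(c,uv,fish); return o+d*(z-o[2])/d[2]
def tri(rays):
    A=np.zeros((3,3));b=np.zeros(3)
    for o,d in rays:
        d=d/np.linalg.norm(d);P=np.eye(3)-np.outer(d,d);A+=P;b+=P@o
    p=np.linalg.solve(A,b)
    return p,[float(np.linalg.norm(np.cross(p-o,d/np.linalg.norm(d)))) for o,d in rays]
def proj(c,p,fish=False):
    q=rot(c['orientation']).T@(np.array(p)-np.array(c['xyz']))
    if fish:
        t=np.arctan2(np.hypot(q[0],q[1]),q[2]);s=t/np.hypot(q[0],q[1]);return np.array([c['cx']+c['fx']*q[0]*s,c['cy']+c['fy']*q[1]*s])
    return np.array([c['cx']+c['fx']*q[0]/q[2],c['cy']+c['fy']*q[1]/q[2]])
E
python3 - <<'E'
from h import *
np.set_printoptions(precision=4,suppress=True)
print(r.nose_length,get_state())
for n in ['side','top']:
    save(im(n),n+'0.png'); c=optics.calibration(n); print(n,c)
    for t in ['tap_tip','adaptor_top','cap_grip','cam_a_tip','cam_b_tip','stand','tray_in','pail1_mid','pail2_mid','pail3_mid','jar_pigment','mug']:
        print(t,[(np.round(d['uv']),round(d['conf'],2)) for d in nets.spot_point(t,n)][:4])
E
```

```text
0.008 {'time_s': 0.0, 'joint_positions': array([-1.4246,  0.314 ,  0.045 ,  1.3036, -0.    ,  1.4312]), 'joint_vel': array([ 0.0005,  0.0004,  0.0005,  0.0016, -0.0022, -0.0004]), 'joint_efforts': array([ -0.0002, -48.0633,  29.853 ,   0.0195,  -0.0002,   0.    ]), 'eef_pos': array([ 0.162 , -0.5512,  0.2384]), 'eef_rot': array([-3.1078, -0.4472,  0.0001]), 'contact_force': array([ 0.0497, -0.4746, -1.202 ]), 'moment': array([-0.0537, -0.0508, -0.0022]), 'finger_force': 0.0, 'opening': 1.002177278058258}
side {'fx': 575.8993520052836, 'fy': 575.8993520052836, 'cx': 315.61074129379176, 'cy': 239.93925786560058, 'xyz': array([ 0.2041, -1.051 ,  1.1063]), 'orientation': array([-2.2893,  0.3361, -0.1504])}
tap_tip [(array([312., 190.]), 0.41)]
adaptor_top [(array([364., 213.]), 0.71)]
cap_grip [(array([284., 264.]), 0.75)]
cam_a_tip [(array([268., 250.]), 0.45)]
cam_b_tip [(array([308., 285.]), 0.48)]
stand [(array([278., 203.]), 0.6)]
tray_in [(array([337., 361.]), 0.72)]
pail1_mid [(array([242., 180.]), 0.82)]
pail2_mid []
pail3_mid [(array([342., 157.]), 0.9), (array([403., 197.]), 0.
[... 168 characters left out ...]
 239.90695191178037, 'xyz': array([ 0.3329, -0.0229,  1.5377]), 'orientation': array([-2.1519,  2.1602, -0.1334])}
tap_tip [(array([268., 222.]), 0.68)]
adaptor_top [(array([325., 182.]), 0.9)]
cap_grip [(array([321., 270.]), 0.63)]
cam_a_tip [(array([291., 287.]), 0.49)]
cam_b_tip [(array([355., 258.]), 0.53)]
stand [(array([204., 251.]), 0.88)]
tray_in []
pail1_mid [(array([191., 286.]), 0.63), (array([295., 285.]), 0.26)]
pail2_mid []
pail3_mid [(array([194., 354.]), 0.9), (array([198., 213.]), 0.8), (array([261., 125.]), 0.72), (array([162., 164.]), 0.69)]
jar_pigment [(array([259., 288.]), 0.78), (array([324., 185.]), 0.35)]
mug [(array([145., 309.]), 0.97), (array([428., 254.]), 0.68)]
```

View pics/side0.png

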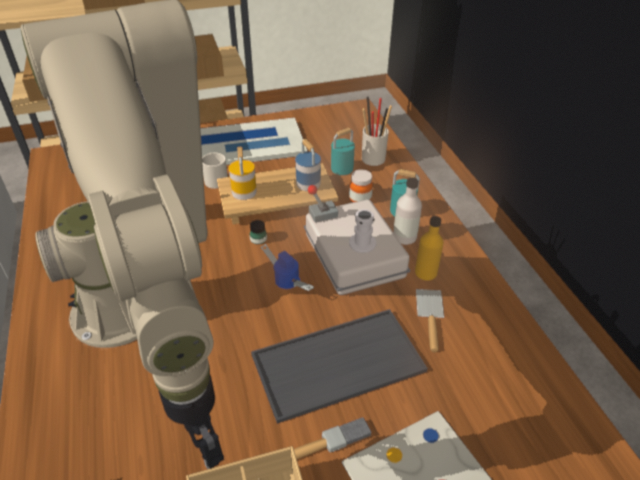

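View pics/top0.png

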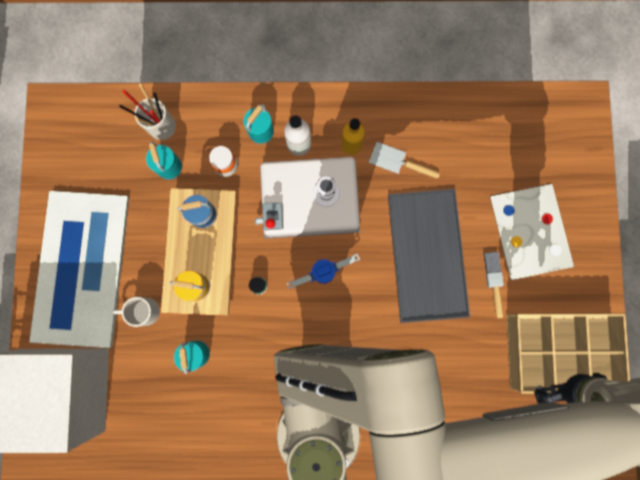

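Run:
```python
from h import *
np.set_printoptions(precision=4,suppress=True)
a=im('top'); s=im('side')
c1=cv2.resize(a[150:320,150:375],None,fx=3.5,fy=3.5,interpolation=cv2.INTER_CUBIC); save(c1,'c1.png')
c2=cv2.resize(s[140:300,220:420],None,fx=3.75,fy=3.75,interpolation=cv2.INTER_CUBIC); save(c2,'c2.png')
ct,cs=optics.calibration('top'),optics.calibration('side')
def T(u,v): return tri([ray(ct,u),ray(cs,v)])
print('tap',T((268,222),(312,190)))
print('adapt',T((325,182),(364,213)))
print('cap',T((321,270),(284,264)))
print('cama',T((291,287),(268,250)),'camb',T((355,258),(308,285)))
print('p1',T((191,286),(242,180)));print('p3',T((198,213),(305,170)))
print('tray corners',[atz(ct,u,.014)[:2] for u in [(389,193),(455,187),(469,314),(401,321)]])
print('tray spot side',atz(cs,(337,361),.005))
print('stand',[atz(ct,u,.05)[:2] for u in [(171,190),(236,191),(229,315),(162,312)]])
print('tank',[atz(ct,u,.085)[:2] for u in [(261,164),(355,158),(360,230),(265,237)]])
print('tank adapt h check', atz(ct,(325,182),.183),atz(cs,(364,213),.183))
for n in ['top','side']:
  for t in ['pail1_mid','cap_grip','tray_in']:
    pass
```

```text
tap (array([0.5495, 0.1231, 0.1726]), [0.0009540594896671889, 0.0009540594896671422])
adapt (array([ 0.646 , -0.0197,  0.1843]), [0.0035225791774457014, 0.003522579177445739])
cap (array([ 0.4357, -0.0082,  0.0525]), [0.00222139948469188, 0.002221399484691786])
cama (array([0.4009, 0.072 , 0.0378]), [0.007848220740773614, 0.007848220740773732]) camb (array([ 0.4707, -0.1005,  0.0558]), [0.0009227152340780172, 0.0009227152340780375])
p1 (array([0.3944, 0.3319, 0.0907]), [0.0002294669618428323, 0.0002294669618429323])
p3 (array([0.5854, 0.3168, 0.0984]), [0.0017070522841717835, 0.0017070522841718823])
tray corners [array([ 0.657 , -0.2002]), array([ 0.6735, -0.3866]), array([ 0.3184, -0.4132]), array([ 0.3002, -0.2266])]
tray spot side [ 0.4818 -0.3043  0.005 ]
stand [array([0.6602, 0.404 ]), array([0.6567, 0.2249]), array([0.3185, 0.2381]), array([0.3272, 0.4177])]
tank [array([0.7232, 0.1527]), array([ 0.7388, -0.1017]), array([ 0.5418, -0.113 ]), array([0.5241, 0.1399])]
tank adapt h check [ 0.6499 -0.0204  0.183 ] [ 0.6429 -0.0184  0.183 ]
```

View pics/c1.png

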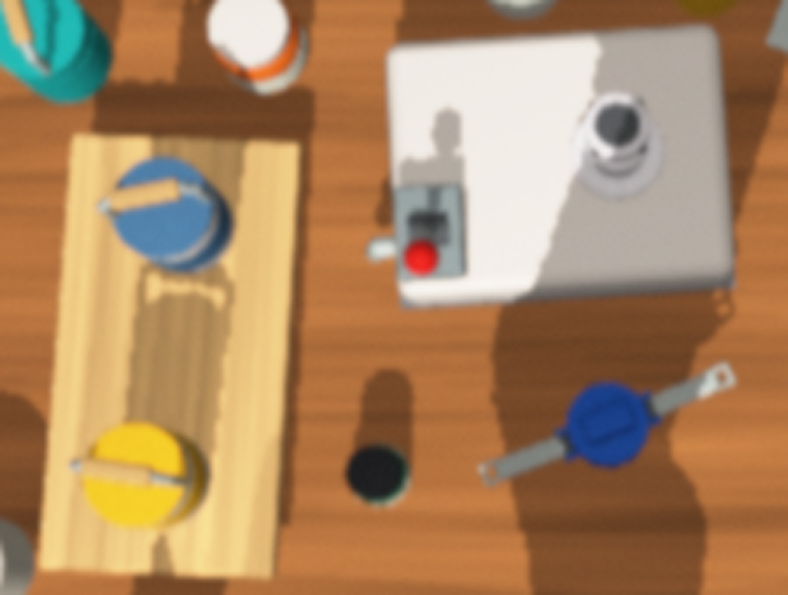

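View pics/c2.png

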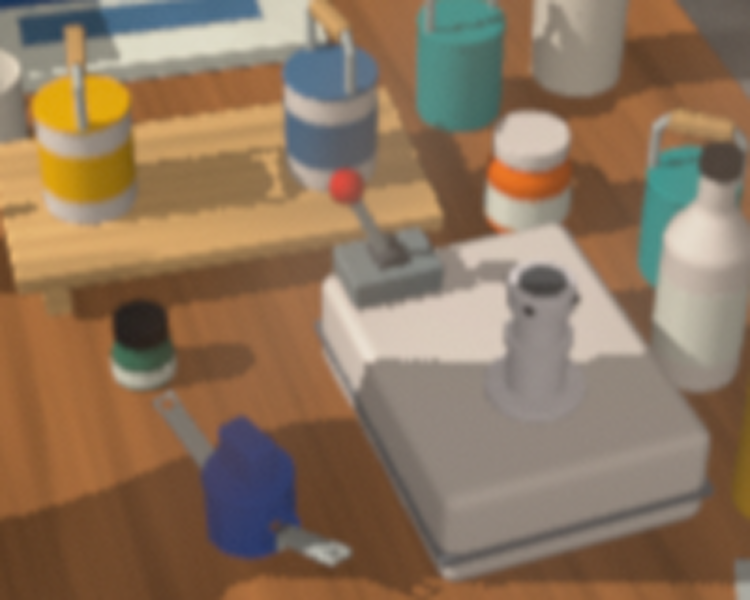

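The pails meant are yellow (191,286) and blue (198,213), both on the wooden stand with the right colours. The turquoise ones at (194,354), (261,125) and (162,164) are decoys. No orange pail is present. The tap tip is at (268,222), and the tray is on the right.

Call:
servo_tool(deltas=[0, 0, -0.008, 0, 0, -8.2, 1, 0, 0, -0.008, 0, 0, -8.2, 1, 0, 0, -0.008, 0, 0, -8.2, 1, 0, 0, -0.008, 0, 0, -8.2, 1, 0, 0, -0.008, 0, 0, -8.2, 1, 0, 0, -0.008, 0, 0, -8.2, 1, 0, 0, -0.008, 0, 0, -8.2, 1, 0, 0, -0.008, 0, 0, -8.2, 1, 0, 0, -0.008, 0, 0, -8.0, 1, 0.03, 0.035, 0, 0, 0, 0, 1, 0.03, 0.035, 0, 0, 0, 0, 1, 0.03, 0.035, 0, 0, 0, 0, 1], grip_force=30)

```text
time_s: 2.6
eef_pos: [0.2678, -0.461, 0.3113]
eef_rot: [2.223, 2.219, -0.0]
contact_force: [0.1, -0.4, -0.4]
opening: 0.001
finger_force: 0.0
```

Call:
servo_tool(deltas=[0.045, 0.016, 0, 0, 0, 0, 1, 0.045, 0.016, 0, 0, 0, 0, 1, 0.045, 0.016, 0, 0, 0, 0, 1, 0.045, 0.016, 0, 0, 0, 0, 1, 0.045, 0.016, 0, 0, 0, 0, 1, 0.045, 0.016, 0, 0, 0, 0, 1, 0.045, 0.016, 0, 0, 0, 0, 1, 0.045, 0.016, 0, 0, 0, 0, 1, 0.045, 0.016, 0, 0, 0, 0, 1, 0.045, 0.016, 0, 0, 0, 0, 1, 0.045, 0.016, 0, 0, 0, 0, 1, 0.045, 0.016, 0, 0, 0, 0, 1])

```text
time_s: 3.8
eef_pos: [0.4597, 0.0802, 0.3116]
eef_rot: [2.221, 2.221, 0.001]
contact_force: [0.2, -0.3, -0.1]
opening: -0.001
finger_force: 0.0
```

Call:
servo_tool(deltas=[0.021, 0.018, 0.0, 0, 0, 0, 1, 0.021, 0.017, 0.0, 0, 0, 0, 1, 0, 0, 0.032, 0, 0, 0, 1, 0, 0, 0.03, 0, 0, 0, 1, 0, 0, 0.03, 0, 0, 0, 1, 0, 0, 0.03, 0, 0, 0, 1, 0, 0, 0.03, 0, 0, 0, 1, 0, 0, 0, 0, 0, 0, 1, 0, 0, 0, 0, 0, 0, 1])

```text
time_s: 4.7
eef_pos: [0.4942, 0.1201, 0.1596]
eef_rot: [-2.222, -2.221, 0.001]
contact_force: [0.4, -0.3, 0.2]
opening: -0.0
finger_force: 0.0
```

Call:
servo_tool(deltas=[0.0005, 0.01, 0, 0, 0, 0, 1, 0.0005, 0.01, 0, 0, 0, 0, 1, 0.0005, 0.01, 0, 0, 0, 0, 1, 0.0005, 0.01, 0, 0, 0, 0, 1, 0.0005, 0.01, 0, 0, 0, 0, 1, 0.0005, 0.01, 0, 0, 0, 0, 1, 0.0005, 0.01, 0, 0, 0, 0, 1, 0.0005, 0.01, 0, 0, 0, 0, 1, 0, 0, 0, 0, 0, 0, 1])

```text
time_s: 5.6
eef_pos: [0.5767, 0.1241, 0.1598]
eef_rot: [2.221, 2.219, 0.003]
contact_force: [-0.6, 0.1, -0.5]
opening: -0.0
finger_force: 0.4
```

Call:
servo_tool(deltas=[0.0, 0.006, 0, 0, 0, 0, 1, 0.0, 0.006, 0, 0, 0, 0, 1, 0, 0.003, 0, 0, 0, 0, 1, 0, 0.0, 0, 0, 0, 0, 1])

```text
time_s: 6.0
eef_pos: [0.5891, 0.124, 0.1586]
eef_rot: [-2.221, -2.22, 0.002]
contact_force: [-0.6, 0.4, -0.6]
opening: 0.004
finger_force: 0.3
```

Call:
servo_tool(deltas=[0.0, 0.003, 0, 0, 0, 0, 1, 0.0, 0.003, 0, 0, 0, 0, 1, 0, 0.0, 0, 0, 0, 0, 1])

```text
time_s: 6.3
eef_pos: [0.5901, 0.1241, 0.1583]
eef_rot: [-2.217, -2.216, 0.012]
contact_force: [-14.2, 0.7, 6.3]
opening: -0.001
finger_force: 7.6
```

Call:
servo_tool(deltas=[0, -0.03, 0, 0, 0, 0, 1, 0, -0.04, 0, 0, 0, 0, 1, 0, -0.03, -0.03, 0, 0, 0, -1, -0.03, -0.02, -0.035, 0, 0, 0, -1, -0.03, -0.02, -0.035, 0, 0, 0, -1, -0.03, 0, -0.02, 0, 0, 0, -1, -0.04, 0, 0, 0, 0, 0, -1, 0, 0, 0, 0, 0, 0, -1, 0, 0, 0, 0, 0, 0, -1])

```text
time_s: 7.2
eef_pos: [0.4557, -0.0063, 0.2791]
eef_rot: [2.224, 2.218, 0.001]
contact_force: [-0.6, 0.7, -0.4]
opening: 0.999
finger_force: 0.0
```

Run:
```python
from h import *
np.set_printoptions(precision=4,suppress=True)
print(get_state()['eef_pos'])
cw=optics.calibration('wrist'); w=im('wrist'); save(w,'w1.png'); print(cw)
for t in ['cap_grip','cam_a_tip','cam_b_tip','adaptor_top','tap_tip']:
    print(t,[(d['uv'],round(d['conf'],2)) for d in nets.spot_point(t,'wrist')][:3])
s=im('side'); save(cv2.resize(s[140:300,220:420],None,fx=3.75,fy=3.75,interpolation=cv2.INTER_CUBIC),'c3.png')
print([(d['uv'],d['conf']) for d in nets.spot_point('tap_tip','side')])
```

```text
[ 0.4557 -0.0063  0.2791]
{'fx': 371.64829954431775, 'fy': 371.64829954431775, 'cx': 318.7645245213591, 'cy': 242.20235108106735, 'xyz': array([0.4557, 0.0661, 0.4152]), 'orientation': array([ 2.8518, -0.0029,  0.0011])}
cap_grip [([296.2, 223.2], 0.73)]
cam_a_tip [([266.6, 133.7], 0.77)]
cam_b_tip [([333.2, 290.6], 0.75)]
adaptor_top [([556.1, 270.5], 0.66)]
tap_tip [([541.9, 75.0], 0.94)]
[([241.9, 178.1], 0.67), ([337.2, 185.4], 0.64)]
```

View pics/w1.png

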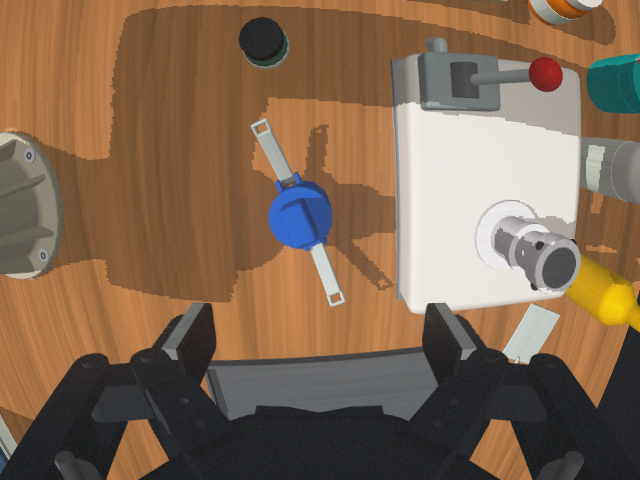

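View pics/c3.png

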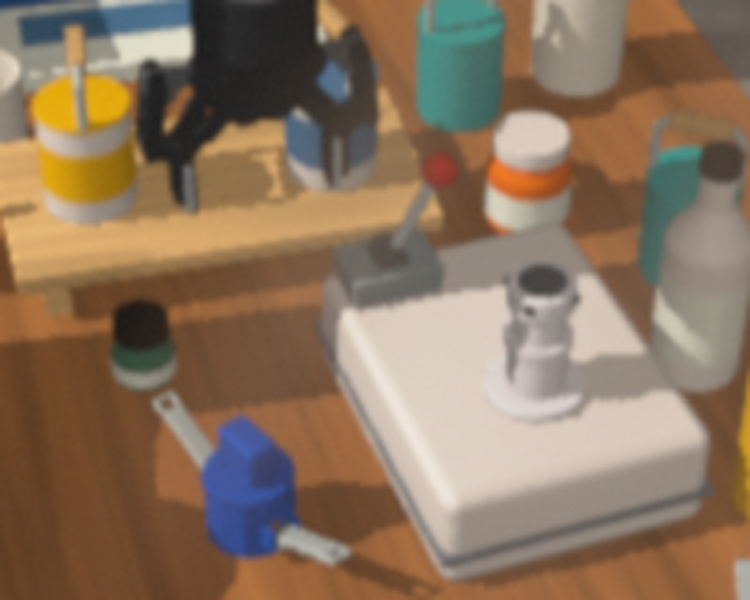

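```bash
cat > caps.py <<'E'
from h import *
E
python3 - <<'E'
from h import *
np.set_printoptions(precision=4,suppress=True)
cw=optics.calibration('wrist');cs=optics.calibration('side');ct=optics.calibration('top')
print('tap',tri([ray(cw,(545,75),1),ray(cs,(337.3,185.3))]))
a=atz(cw,(266.6,133.7),.055,1);b=atz(cw,(333.2,290.6),.055,1)
g=atz(cw,(296.2,223.2),.073,1)
print('a',a,'b',b,'mid',(a+b)/2,'rad',np.linalg.norm(a-b)/2,'grip',g,'ang',np.degrees(np.arctan2(*(a-b)[[1,0]])))
a=atz(ct,(291,287),.055);b=atz(ct,(355,258),.055);print('top mid',(a+b)/2,'grip',atz(ct,(321,270),.073),'ang',np.degrees(np.arctan2(*(a-b)[[1,0]])))
print('side grip',atz(cs,(284,264),.073))
print('adapt wrist',atz(cw,(556,263),.183,1),atz(cw,(556.1,270.5),.183,1),tri([ray(cw,(556,264),1),ray(ct,(325,182)),ray(cs,(364,213))]))
# blue blob centroid
w=im('wrist').astype(int); m=(w[...,2]-w[...,0]>80)&(w[...,2]-w[...,1]>60); m[:150]=0;m[300:]=0
y,x=np.nonzero(m);print('blob',x.mean(),y.mean(),x.min(),x.max(),y.min(),y.max(),'lid z.056',atz(cw,(x.mean(),y.mean()),.05,1))
E
```

```text
tap (array([0.6191, 0.1222, 0.1735]), [6.556368043250897e-05, 6.556368043271073e-05])
a [0.4052 0.0688 0.055 ] b [ 0.4709 -0.0932  0.055 ] mid [ 0.4381 -0.0122  0.055 ] rad 0.08741718613826534 grip [ 0.4341 -0.0157  0.073 ] ang 112.06980540381309
top mid [ 0.4311 -0.0142  0.055 ] grip [ 0.4365 -0.0087  0.073 ] ang 114.17047565567255
side grip [ 0.429  -0.0283  0.073 ]
adapt wrist [ 0.6387 -0.018   0.183 ] [ 0.6404 -0.0242  0.183 ] (array([ 0.645 , -0.0195,  0.1814]), [0.003865380443743644, 0.005167917917664569, 0.0027057835592197467])
blob 298.73797909407665 217.59337979094076 269 331 175 251 lid z.056 [ 0.4353 -0.0155  0.05  ]
```

Call:
servo_tool(deltas=[-0.007, -0.02, 0, 0, 0, 0, -1, 0, 0, 0, 0, 0, -7.5, -1, 0, 0, 0, 0, 0, -7.5, -1, 0, 0, 0, 0, 0, -7.5, -1, 0, 0, 0.04, 0, 0, 0, -1, 0, 0, 0.04, 0, 0, 0, -1, 0, 0, 0.04, 0, 0, 0, -1, 0, 0, 0, 0, 0, 0, -1, 0, 0, 0, 0, 0, 0, -1], grip_force=80)

```text
time_s: 8.55
eef_pos: [0.4352, -0.0123, 0.1593]
eef_rot: [-1.745, -2.611, 0.001]
contact_force: [0.9, 0.7, -1.3]
opening: 1.004
finger_force: 0.0
```

Run:
```python
from h import *
np.set_printoptions(precision=4,suppress=True)
st=get_state();print(st['eef_pos'],rot(st['eef_rot'])[:,0])
cw=optics.calibration('wrist'); w=im('wrist'); save(w,'w2.png')
for t in ['cap_grip','cam_a_tip','cam_b_tip']:
    for d in nets.spot_point(t,'wrist')[:2]: print(t,d['uv'],round(d['conf'],2),atz(cw,d['uv'],.073 if 'grip' in t else .055,1))
```

```text
[ 0.4352 -0.0123  0.1593] [-0.3826  0.9239  0.0008]
cap_grip [322.4, 259.6] 0.84 [ 0.4392 -0.0165  0.073 ]
cam_a_tip [320.9, 115.3] 0.85 [0.4037 0.0665 0.055 ]
cam_b_tip [318.7, 355.9] 0.95 [ 0.4697 -0.096   0.055 ]
```

View pics/w2.png

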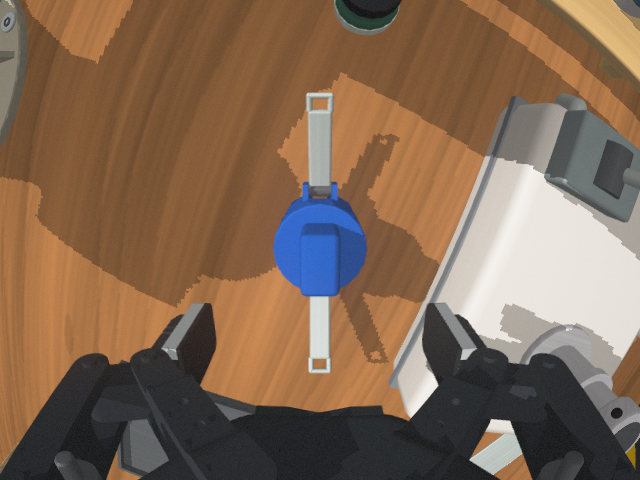

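The cap is centred at (320,245), its arms in line with the tool's x axis. I'll grasp it.

Call:
servo_tool(deltas=[-0.004, 0.001, 0.03, 0, 0, 0, -1, 0, 0, 0.03, 0, 0, 0, -1, 0, 0, 0.03, 0, 0, 0, -1, 0, 0, 0, 0, 0, 0, -1, 0, 0, 0, 0, 0, 0, 1, 0, 0, 0, 0, 0, 0, 1, 0, 0, 0, 0, 0, 0, 1, 0, 0, 0, 0, 0, 0, 1, 0, 0, 0, 0, 0, 0, 1, 0, 0, 0, 0, 0, 0, 1, 0, 0, 0, 0, 0, 0, 1, 0, 0, 0, 0, 0, 0, 1])

```text
time_s: 9.95
eef_pos: [0.4387, -0.0161, 0.07]
eef_rot: [1.745, 2.61, 0.001]
contact_force: [-2.3, -0.9, 6.1]
opening: 0.272
finger_force: 78.0
```

Call:
servo_tool(deltas=[0, 0, -0.01, 0, 0, 0, 1, 0, 0, -0.03, 0, 0, 0, 1, 0, 0, -0.04, 0, 0, 0, 1, 0, 0, -0.04, 0, 0, 0, 1, 0, 0, -0.04, 0, 0, 0, 1, 0, 0, -0.04, 0, 0, 0, 1, 0, 0, -0.025, 0, 0, 0, 1, 0, 0, 0, 0, 0, 0, 1, 0, 0, 0, 0, 0, 0, 1])

```text
time_s: 10.85
eef_pos: [0.4377, -0.0158, 0.2935]
eef_rot: [-1.746, -2.612, 0.0]
contact_force: [-0.8, -0.2, -4.3]
opening: 0.266
finger_force: 79.4
```

Run:
```python
from h import *
np.set_printoptions(precision=4,suppress=True)
st=get_state();p=st['eef_pos'];Rm=rot(st['eef_rot']);print(p,Rm[:,0])
cw=optics.calibration('wrist'); w=im('wrist'); save(w,'w3.png')
for t in ['cap_grip','cam_a_tip','cam_b_tip','adaptor_top']:
    for d in nets.spot_point(t,'wrist')[:2]:
        z=p[2]+.005-(0 if 'grip' in t else .018)
        if t[0]=='a': z=.183
        q=atz(cw,d['uv'],z,1); print(t,d['uv'],round(d['conf'],2),q,'tool',Rm.T@(q-p))
```

```text
[ 0.4377 -0.0158  0.2935] [-0.3823  0.924   0.0001]
cap_grip [317.9, 319.9] 0.88 [ 0.4369 -0.0151  0.2985] tool [ 0.001  -0.0005 -0.005 ]
cam_a_tip [318.8, 91.6] 0.61 [0.4032 0.067  0.2805] tool [ 0.0896 -0.0002  0.013 ]
cam_b_tip [195.9, 445.3] 0.72 [ 0.4075 -0.1358  0.2805] tool [-0.0994 -0.0738  0.013 ]
adaptor_top [531.3, 336.4] 0.9 [ 0.6429 -0.0251  0.183 ] tool [-0.0871  0.1861  0.1104]
```

View pics/w3.png

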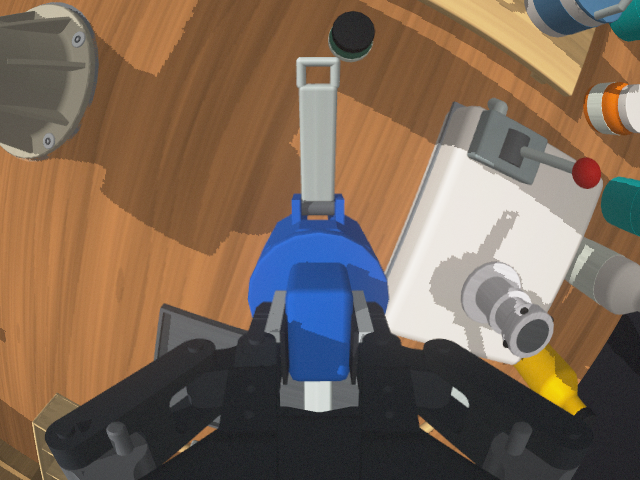

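Call:
servo_tool(deltas=[-0.0326, 0.0255, 0, 0, 0, 0, 1, -0.0326, 0.0255, 0, 0, 0, 0, 1, -0.0326, 0.0255, 0, 0, 0, 0, 1, -0.0326, 0.0255, 0, 0, 0, 0, 1, -0.0326, 0.0255, 0, 0, 0, 0, 1, 0, 0, 0, 0, 0, 0, 1, 0, 0, 0, 0, 0, 0, 1, 0, 0, 0, 0, 0, 0, 1])

```text
time_s: 11.9
eef_pos: [0.6173, -0.1173, 0.2931]
eef_rot: [-1.744, -2.61, 0.001]
contact_force: [-0.3, 0.3, -3.2]
opening: 0.268
finger_force: 80.1
```

Run:
```python
from h import *
np.set_printoptions(precision=4,suppress=True)
st=get_state();p=st['eef_pos'];Rm=rot(st['eef_rot']);print(p,Rm[:,0])
cw=optics.calibration('wrist'); w=im('wrist')
for t in ['adaptor_top','cap_grip']:
    for d in nets.spot_point(t,'wrist')[:2]:
        q=atz(cw,d['uv'],.183 if t[0]=='a' else p[2]+.003,1); print(t,d['uv'],round(d['conf'],2),q)
        if t[0]=='a': u=np.array(d['uv'])
# crop with model circle
x0,y0=(u-50).astype(int); 
c=cv2.resize(w[y0:y0+100,x0:x0+100],None,fx=6,fy=6,interpolation=cv2.INTER_CUBIC); print(x0,y0)
q=atz(cw,u,.183,1)
for rr in (.024,):
    for t in np.linspace(0,2*np.pi,60):
        e=(proj(cw,q+[rr*np.cos(t),rr*np.sin(t),0],1)-[x0,y0]+.5)*6-.5; cv2.circle(c,tuple(int(v) for v in e),1,(255,0,0),-1)
save(c,'a1.png')
```

```text
[ 0.6173 -0.1173  0.2931] [-0.3825  0.924   0.0015]
adaptor_top [407.1, 128.4] 0.59 [ 0.6413 -0.0229  0.183 ]
cap_grip [317.8, 320.7] 0.98 [ 0.617  -0.118   0.2961]
357 78
```

View pics/a1.png

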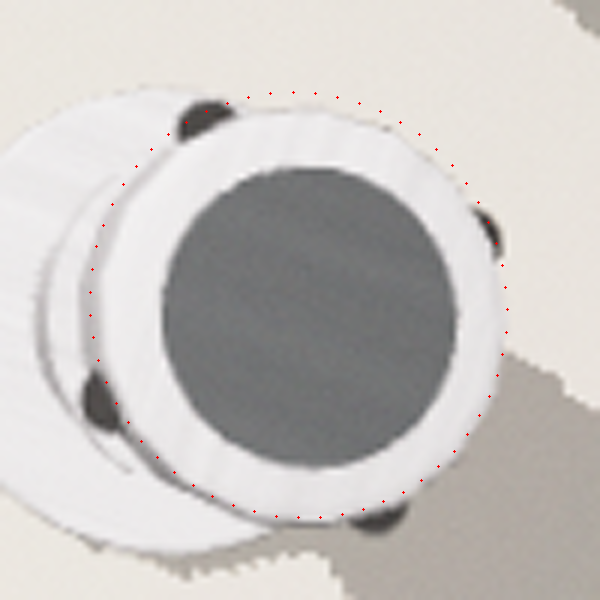

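Run:
```python
from h import *
np.set_printoptions(precision=4,suppress=True)
st=get_state();p=st['eef_pos'];Rm=rot(st['eef_rot'])
cw=optics.calibration('wrist'); w=im('wrist').copy()
for uv in [(320,263),(320,381),(288,320),(352,320)]:
    q=atz(cw,uv,p[2]+.020,1);print(uv,Rm.T@(q-p))
g=cv2.cvtColor(w,cv2.COLOR_RGB2GRAY); m=((g[78:178,357:457]<150)).astype(np.uint8)
n,l,s,ce=cv2.connectedComponentsWithStats(m); k=l[52,50]; 
cn,_=cv2.findContours((l==k).astype(np.uint8),0,1); e=cv2.fitEllipse(cn[0]); print(e,s[k])
u=np.array(e[0])+[357,78]; q=atz(cw,u,.183,1); print('adaptor',u,q)
# overlay cap model at offset 0 : block top outline, body top circle
for ox in (0,):
    def P(x,y,z): return proj(cw,p+Rm@np.array([x+ox,y,-.003])+[0,0,z],1)
    for z,pts in [(.017,[(20,12),(20,-12),(-20,-12),(-20,12)])]:
        pl=np.array([P(a/1e3,b/1e3,z) for a,b in pts]); cv2.polylines(w,[pl.astype(np.int32)],True,(255,0,0),1)
    c=np.array([P(.032*np.cos(t),.032*np.sin(t),-.017) for t in np.linspace(0,2*np.pi,80)]); cv2.polylines(w,[c.astype(np.int32)],True,(255,255,0),1)
save(cv2.resize(w[180:420,200:440],None,fx=2.5,fy=2.5,interpolation=cv2.INTER_CUBIC),'a2.png')
```

```text
(320, 263) [ 0.0306  0.0002 -0.02  ]
(320, 381) [-0.0183  0.0004 -0.02  ]
(288, 320) [ 0.009 -0.011 -0.02 ]
(352, 320) [ 0.009   0.0116 -0.02  ]
((49.9683723449707, 52.27471160888672), (47.53018569946289, 48.72835159301758), 156.79354858398438) [  26   28   49   50 1887]
adaptor [406.9684 130.2747] [ 0.6424 -0.0238  0.183 ]
```

View pics/a2.png

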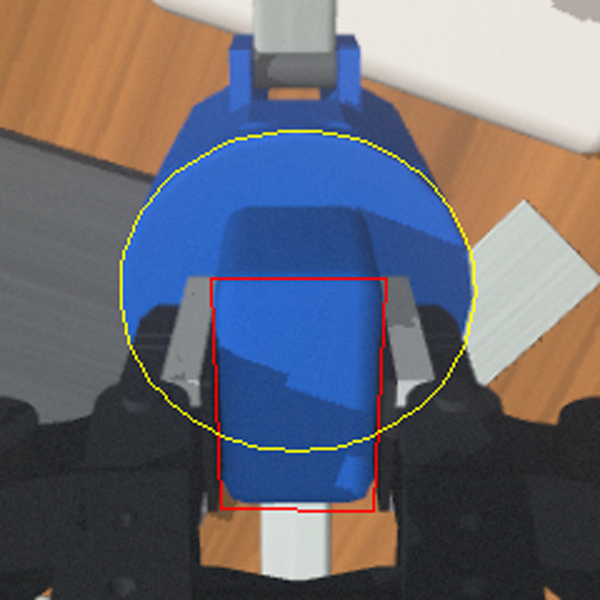

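Call:
servo_tool(deltas=[0.0255, 0.0196, 0, 0, 0, 0, 1, 0.0255, 0.0196, 0, 0, 0, 0, 1, 0.0255, 0.0196, 0, 0, 0, 0, 1, 0, 0, 0.015, 0, 0, 0, 1, 0, 0, 0.015, 0, 0, 0, 1, 0, 0, 0, 0, 0, 0, 1, 0, 0, 0, 0, 0, 0, 1])

```text
time_s: 12.8
eef_pos: [0.6427, -0.0243, 0.2646]
eef_rot: [1.746, 2.612, -0.0]
contact_force: [-0.1, -0.5, -2.7]
opening: 0.266
finger_force: 80.0
```

Run:
```python
from h import *
st=get_state();p=st['eef_pos'];Rm=rot(st['eef_rot']);print(p,Rm,st['contact_force'])
d=np.array([.6422,-.0241,p[2]])-p; print('tool delta',Rm.T@d)
```

```text
[ 0.64269104 -0.02433656  0.26459418] [[-3.82489015e-01  9.23960036e-01  6.90557124e-05]
 [ 9.23960030e-01  3.82489021e-01 -1.13657796e-04]
 [-1.31428313e-04  2.03318597e-05 -9.99999991e-01]] [-0.14564676 -0.54765028 -2.73659644]
tool delta [ 4.06387415e-04 -3.63217715e-04 -6.07957046e-08]
```

Call:
servo_tool(deltas=[0.0003, -0.0003, 0.004, 0, 0, 0, 1, 0, 0, 0.004, 0, 0, 0, 1, 0, 0, 0.003, 0, 0, 0, 1, 0, 0, 0.002, 0, 0, 0, 1, 0, 0, 0.002, 0, 0, 0, 1, 0, 0, 0, 0, 0, 0, 1])

```text
time_s: 13.4
eef_pos: [0.6427, -0.0245, 0.2486]
eef_rot: [-1.746, -2.611, 0.0]
contact_force: [0.0, -0.4, -3.6]
opening: 0.265
finger_force: 80.2
```

Call:
servo_tool(deltas=[0, 0, 0.002, 0, 0, 0, 1, 0, 0, 0.002, 0, 0, 0, 1, 0, 0, 0.002, 0, 0, 0, 1, 0, 0, 0, 0, 0, 0, 1])

```text
time_s: 13.8
eef_pos: [0.6436, -0.0244, 0.2463]
eef_rot: [1.743, 2.608, 0.003]
contact_force: [-2.5, 0.6, 9.2]
opening: 0.267
finger_force: 82.2
```

Call:
servo_tool(deltas=[0, 0, 0.003, 0, 0, 0, 1, 0, 0, 0.003, 0, 0, 0, 1, 0, 0, 0, 0, 0, 0, 1])

```text
time_s: 14.1
eef_pos: [0.6439, -0.0246, 0.2394]
eef_rot: [1.743, 2.608, 0.003]
contact_force: [0.7, -1.2, 4.5]
opening: 0.26
finger_force: 81.2
```

Call:
servo_tool(deltas=[0, 0, 0.004, 0, 0, 0, 1, 0, 0, 0.004, 0, 0, 0, 1, 0, 0, 0.004, 0, 0, 0, 1, 0, 0, 0, 0, 0, 0, 1])

```text
time_s: 14.5
eef_pos: [0.6436, -0.0246, 0.2255]
eef_rot: [1.745, 2.61, 0.001]
contact_force: [1.8, -0.1, -0.3]
opening: 0.267
finger_force: 80.7
```

Call:
servo_tool(deltas=[0, 0, 0.004, 0, 0, 0, 1, 0, 0, 0.004, 0, 0, 0, 1, 0, 0, 0.004, 0, 0, 0, 1, 0, 0, 0, 0, 0, 0, 1])

```text
time_s: 14.9
eef_pos: [0.6436, -0.0246, 0.2131]
eef_rot: [1.745, 2.61, 0.001]
contact_force: [2.8, -1.3, -2.3]
opening: 0.266
finger_force: 80.6
```

Call:
servo_tool(deltas=[0, 0, 0.004, 0, 0, 0, 1, 0, 0, 0.003, 0, 0, 0, 1, 0, 0, 0.002, 0, 0, 0, 1, 0, 0, 0, 0, 0, 0, 1])

```text
time_s: 15.3
eef_pos: [0.6433, -0.0244, 0.205]
eef_rot: [1.745, 2.61, 0.001]
contact_force: [-1.3, -0.4, 7.9]
opening: 0.27
finger_force: 81.8
```

Call:
servo_tool(deltas=[0, 0, 0.002, 0, 0, 0, 1, 0, 0, 0.001, 0, 0, 0, 1, 0, 0, 0, 0, 0, 0, 1])

```text
time_s: 15.6
eef_pos: [0.6432, -0.0245, 0.2049]
eef_rot: [1.744, 2.609, 0.003]
contact_force: [-5.6, -0.0, 19.8]
opening: 0.267
finger_force: 83.5
```

Call:
servo_tool(deltas=[0, 0, -0.003, 0, 0, 0, -1, 0, 0, 0, 0, 0, 0, -1, 0, 0, 0, 0, 0, 0, -1, 0, 0, 0, 0, 0, 0, -1, 0, 0, 0, 0, 0, 0, -1, 0, 0, -0.02, 0, 0, 0, -1, 0, 0, -0.03, 0, 0, 0, -1, 0.03, 0, -0.01, 0, -3, 0, 1, 0.04, 0, 0, 0, -3, 0, 1, 0, 0, 0, 0, 0, 0, 1, 0, 0, 0, 0, 0, 0, 1, 0, 0, 0, 0, 0, 0, 1], grip_force=40)

```text
time_s: 16.8
eef_pos: [0.6163, 0.0398, 0.2616]
eef_rot: [1.697, 2.538, -0.089]
contact_force: [-0.3, 0.1, -0.6]
opening: 0.145
finger_force: 0.0
```

```bash
cat > arm.py <<'E'
from h import *
# rows along (r,z) fingertip-centre path; sgn +1 arm a, -1 arm b
def plan(sgn,path,cap=(.6432,-.0245),steps=None):
    st=get_state();p=np.array(st['eef_pos']);Rm=rot(st['eef_rot'])
    u=np.array([-.3825,.924,0])*sgn
    tip=p+Rm@[0,0,.008]; rel=tip-[*cap,0]
    print('tip r',rel@u,'lat',rel@np.array([.924,.3825,0]),'z',tip[2],'F',st['contact_force'])
    cur=tip
    for r_,z in path:
        t=np.array([cap[0],cap[1],z])+u*r_; print((r_,z),np.round(Rm.T@(t-cur),4)); cur=t
E
python3 - <<'E'
from arm import *
plan(1,[(.0656,.200),(.0656,.1897),(.0737,.1755),(.077,.1605),(.0877,.1459),(.089,.1263),(.078,.1103),(.075,.109)])
ct=optics.calibration('top'); cs=optics.calibration('side')
im('top');im('side')
for t in ['bottle_yellow','bottle_white']:
  for n,c in (('top',ct),('side',cs)): print(t,n,[(d['uv'],round(d['conf'],2),atz(c,d['uv'],0)[:2]) for d in nets.spot_point(t,n)[:1]])
E
```

```text
tip r 0.06889682137627137 lat -0.0002641878618916486 z 0.2536104441966767 F [-0.29717788  0.07669948 -0.56485096]
(0.0656, 0.2) [0.0023 0.0003 0.0537]
(0.0656, 0.1897) [0.0011 0.     0.0102]
(0.0737, 0.1755) [0.0095 0.     0.0133]
(0.077, 0.1605) [0.0049 0.     0.0146]
(0.0877, 0.1459) [0.0122 0.     0.0134]
(0.089, 0.1263) [0.0033 0.     0.0194]
(0.078, 0.1103) [-0.0093  0.      0.0171]
(0.075, 0.109) [-0.0028  0.      0.0016]
bottle_yellow top [([348.1, 144.5], 0.67, array([ 0.80250036, -0.0868847 ]))]
bottle_yellow side [([425.5, 272.3], 0.74, array([ 0.80152707, -0.09584897]))]
bottle_white top [([299.3, 143.9], 0.69, array([0.80488141, 0.05342397]))]
bottle_white side [([406.7, 239.2], 0.88, array([0.80606933, 0.04102273]))]
```

Call:
servo_tool(deltas=[0.0, 0, 0.018, 0, 0, 0, 1, 0.001, 0, 0.018, 0, 0, 0, 1, 0.001, 0, 0.017, 0, 0, 0, 1, 0, 0, 0, 0, 0, 0, 1])

```text
time_s: 17.5
eef_pos: [0.616, 0.0364, 0.2061]
eef_rot: [1.7, 2.541, -0.093]
contact_force: [-0.8, 0.1, -0.2]
opening: -0.0
finger_force: 0.0
```

Call:
servo_tool(deltas=[0.0005, 0, 0.005, 0, 0, 0, 1, 0.0005, 0, 0.005, 0, 0, 0, 1, 0.005, 0, 0.0065, 0, 0, 0, 1, 0.0045, 0, 0.0068, 0, 0, 0, 1, 0, 0, 0, 0, 0, 0, 1])

```text
time_s: 18.0
eef_pos: [0.614, 0.0449, 0.1839]
eef_rot: [1.696, 2.539, -0.09]
contact_force: [0.3, -0.5, 0.1]
opening: 0.004
finger_force: 0.0
```

Call:
servo_tool(deltas=[0.0025, 0, 0.0073, 0, 0, 0, 1, 0.0025, 0, 0.0073, 0, 0, 0, 1, 0, 0, 0, 0, 0, 0, 1])

```text
time_s: 18.3
eef_pos: [0.6127, 0.0478, 0.1685]
eef_rot: [1.697, 2.539, -0.09]
contact_force: [0.1, -0.4, -0.3]
opening: 0.002
finger_force: 0.1
```

Call:
servo_tool(deltas=[0.006, 0, 0.0067, 0, 0, 0, 1, 0.006, 0, 0.0067, 0, 0, 0, 1, 0.0017, 0, 0.0097, 0, 0, 0, 1, 0.0016, 0, 0.0097, 0, 0, 0, 1])

```text
time_s: 18.7
eef_pos: [0.6084, 0.0588, 0.1346]
eef_rot: [1.696, 2.539, -0.089]
contact_force: [-0.5, -0.2, 2.7]
opening: 0.003
finger_force: 1.1
```

Call:
servo_tool(deltas=[-0.0047, 0, 0.0086, 0, 0, 0, 1, -0.0046, 0, 0.0085, 0, 0, 0, 1, -0.003, 0, 0.0016, 0, 0, 0, 1, 0, 0, 0, 0, 0, 0, 1])

```text
time_s: 19.1
eef_pos: [0.6133, 0.0448, 0.1168]
eef_rot: [1.699, 2.539, -0.091]
contact_force: [0.2, -0.0, 0.1]
opening: 0.0
finger_force: 0.0
```

Call:
servo_tool(deltas=[-0.003, 0, 0.0, 0, 0, 0, 1, -0.003, 0, 0, 0, 0, 0, 1, 0, 0, 0, 0, 0, 0, 1])

```text
time_s: 19.4
eef_pos: [0.6136, 0.0424, 0.1172]
eef_rot: [1.699, 2.547, -0.087]
contact_force: [-3.9, 9.6, -2.0]
opening: 0.002
finger_force: 4.0
```

Call:
servo_tool(deltas=[-0.003, 0, 0.0, 0, 0, 0, 1, -0.002, 0, 0, 0, 0, 0, 1, 0, 0, 0, 0, 0, 0, 1])

```text
time_s: 19.7
eef_pos: [0.6136, 0.0408, 0.1167]
eef_rot: [1.699, 2.554, -0.083]
contact_force: [-7.2, 18.1, -2.5]
opening: -0.001
finger_force: 8.3
```

Run:
```python
from arm import *
plan(1,[(.078,.1103)])
w=im('wrist');save(w[200:480],'w4.png')
s=im('side'); save(cv2.resize(s[140:300,280:460],None,fx=3.3,fy=3.3,interpolation=cv2.INTER_CUBIC),'s4.png')
```

```text
tip r 0.07098914547608705 lat -0.002436255179547801 z 0.1086938278406988 F [-7.19666466 18.14390842 -2.47313645]
(0.078, 0.1103) [ 0.0068  0.0025 -0.0022]
```

View pics/w4.png

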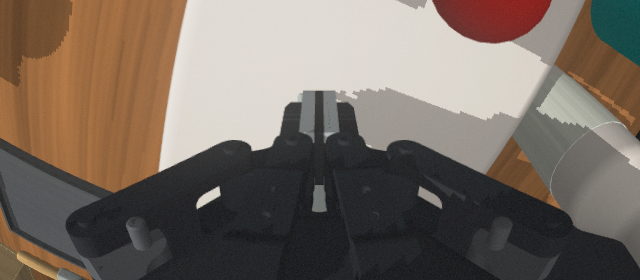

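Call:
servo_tool(deltas=[0.012, 0.002, 0.0, 0, 0, 0, 1, 0.015, 0, 0, 0, 0, 0, 1, 0.0, 0, -0.04, 0, 0, 0, 1, 0, 0, -0.04, 0, 0, 0, 1, 0, 0, -0.04, 0, 0, 0, 1, -0.04, 0, -0.04, 0, 0, 0, 1, -0.05, 0, -0.02, 0, 3, 0, 1, -0.05, 0, 0, 0, 3, 0, 1, -0.02, 0, 0, 0, 0, 0, 1, 0, 0, 0, 0, 0, 0, 1])

```text
time_s: 20.8
eef_pos: [0.6619, -0.0663, 0.3001]
eef_rot: [1.752, 2.606, -0.001]
contact_force: [0.4, 0.8, -0.6]
opening: -0.003
finger_force: 0.0
```

Run:
```python
from arm import *
np.set_printoptions(precision=4,suppress=True)
st=get_state();print(st['eef_pos'])
w=im('wrist');cw=optics.calibration('wrist')
for t in ['cam_a_tip','cam_b_tip','cap_grip']: print(t,[(d['uv'],round(d['conf'],2)) for d in nets.spot_point(t,'wrist')[:2]])
u=np.array([-.3825,.924,0]);h=np.array([.6432,-.0245,.157])+u*.036
for th in (35,0,-40,-50,-60): print(th,proj(cw,h+u*.058*np.cos(np.radians(th))+[0,0,.058*np.sin(np.radians(th))],1))
s=im('side');cs=optics.calibration('side')
for th in (35,0,-40,-50,-60): print(th,proj(cs,h+u*.058*np.cos(np.radians(th))+[0,0,.058*np.sin(np.radians(th))]))
a=cv2.resize(w[0:400,120:520],(560,560));b=cv2.resize(s[180:270,320:400],None,fx=6,fy=6)
save(w,'w5.png')
```

```text
[ 0.6619 -0.0663  0.3001]
cam_a_tip [([314.6, 92.2], 0.73)]
cam_b_tip [([322.7, 295.7], 0.95)]
cap_grip [([315.7, 174.2], 0.89), ([136.5, 307.3], 0.7)]
35 [316.3575  53.123 ]
0 [316.6034  49.1809]
-40 [316.8878  74.3209]
-50 [316.9489  83.6561]
-60 [317.0045  93.7421]
35 [343.0572 196.2115]
0 [340.0009 204.3108]
-40 [342.9346 217.7526]
-50 [344.6183 221.1547]
-60 [346.6019 224.3847]
```

View pics/w5.png

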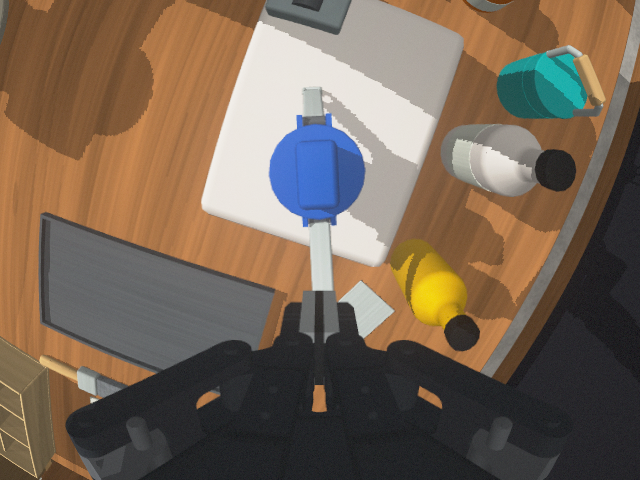

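Call:
servo_tool(deltas=[-0.01, -0.001, 0.01, 0, 3, 0, 1, -0.01, 0, 0.01, 0, 3, 0, 1, 0, 0, 0.02, 0, 0, 0, 1, 0, 0, 0.02, 0, 0, 0, 1, 0, 0, 0, 0, 0, 0, 1, 0, 0, 0, 0, 0, 0, 1])

```text
time_s: 21.65
eef_pos: [0.6651, -0.0754, 0.2409]
eef_rot: [-1.695, -2.539, -0.088]
contact_force: [-0.3, -0.0, 0.1]
opening: -0.001
finger_force: 0.0
```

Run:
```python
from arm import *
plan(-1,[(.0656,.200),(.0656,.1897),(.0737,.1755),(.077,.1605),(.0877,.1459),(.089,.1263),(.078,.1103),(.075,.109)])
```

```text
tip r 0.05457590308687209 lat 0.0007843385066032233 z 0.23290417073861963 F [-0.27287196 -0.02791614  0.12965605]
(0.0656, 0.2) [-0.0144 -0.0008  0.0316]
(0.0656, 0.1897) [-0.0011  0.      0.0102]
(0.0737, 0.1755) [-0.0095 -0.      0.0133]
(0.077, 0.1605) [-0.0049  0.      0.0146]
(0.0877, 0.1459) [-0.0122 -0.      0.0134]
(0.089, 0.1263) [-0.0033  0.      0.0194]
(0.078, 0.1103) [0.0093 0.     0.0171]
(0.075, 0.109) [0.0028 0.     0.0016]
```

Call:
servo_tool(deltas=[-0.0144, -0.001, 0.0, 0, 0, 0, 1, 0, 0, 0.0158, 0, 0, 0, 1, 0, 0, 0.0158, 0, 0, 0, 1, -0.0005, 0, 0.005, 0, 0, 0, 1, -0.0005, 0, 0.005, 0, 0, 0, 1, -0.005, 0, 0.0065, 0, 0, 0, 1, -0.0045, 0, 0.0068, 0, 0, 0, 1, 0, 0, 0, 0, 0, 0, 1])

```text
time_s: 22.45
eef_pos: [0.6722, -0.0952, 0.1823]
eef_rot: [-1.697, -2.538, -0.089]
contact_force: [0.6, -0.1, 0.2]
opening: -0.0
finger_force: 0.0
```

Call:
servo_tool(deltas=[-0.0025, 0, 0.0073, 0, 0, 0, 1, -0.0025, 0, 0.0073, 0, 0, 0, 1, -0.006, 0, 0.0067, 0, 0, 0, 1, -0.006, 0, 0.0067, 0, 0, 0, 1, -0.0017, 0, 0.0097, 0, 0, 0, 1, -0.0016, 0, 0.0097, 0, 0, 0, 1])

```text
time_s: 23.05
eef_pos: [0.6779, -0.1094, 0.1329]
eef_rot: [-1.698, -2.538, -0.088]
contact_force: [-0.4, 0.4, 3.1]
opening: 0.001
finger_force: 1.0
```

Call:
servo_tool(deltas=[0.0047, 0, 0.0086, 0, 0, 0, 1, 0.0046, 0, 0.0085, 0, 0, 0, 1, 0.003, 0, 0.0016, 0, 0, 0, 1, 0.003, 0, 0.0, 0, 0, 0, 1, 0.003, 0, 0, 0, 0, 0, 1, 0, 0, 0, 0, 0, 0, 1])

```text
time_s: 23.65
eef_pos: [0.6708, -0.0905, 0.1178]
eef_rot: [-1.698, -2.54, -0.089]
contact_force: [2.6, -3.2, -1.7]
opening: 0.002
finger_force: 1.6
```

Call:
servo_tool(deltas=[0.003, 0, 0.0, 0, 0, 0, 1, 0.002, 0, 0, 0, 0, 0, 1, 0, 0, 0, 0, 0, 0, 1])

```text
time_s: 23.95
eef_pos: [0.6703, -0.0889, 0.1187]
eef_rot: [-1.703, -2.543, -0.085]
contact_force: [4.3, -11.0, -1.5]
opening: 0.001
finger_force: 5.2
```

Call:
servo_tool(deltas=[0.003, 0, 0.0, 0, 0, 0, 1, 0.001, 0, 0, 0, 0, 0, 1, 0, 0, 0, 0, 0, 0, 1])

```text
time_s: 24.25
eef_pos: [0.6701, -0.0881, 0.1193]
eef_rot: [-1.708, -2.546, -0.082]
contact_force: [6.9, -17.8, -4.1]
opening: -0.006
finger_force: 7.8
```

Call:
servo_tool(deltas=[-0.012, 0, 0.0, 0, 0, 0, 1, -0.015, 0, 0, 0, 0, 0, 1, 0.0, 0, -0.04, 0, 0, 0, 1, 0, 0, -0.04, 0, 0, 0, 1, 0, 0, -0.04, 0, 0, 0, 1, 0, 0, -0.04, 0, 0, 0, 1, 0, 0, -0.01, 0, -3, 0, 1, 0, 0, -0.01, 0, -3, 0, 1, 0, 0, 0, 0, 0, 0, 1, 0, 0, 0, 0, 0, 0, 1])

```text
time_s: 25.25
eef_pos: [0.6835, -0.1229, 0.294]
eef_rot: [-1.744, -2.611, -0.001]
contact_force: [0.9, 0.2, -0.1]
opening: -0.0
finger_force: 0.0
```

Run:
```python
from arm import *
np.set_printoptions(precision=4,suppress=True)
st=get_state();print(st['eef_pos'])
w=im('wrist');s=im('side');cw=optics.calibration('wrist');cs=optics.calibration('side')
for n in('wrist','side'):
  for t in ['cam_a_tip','cam_b_tip','cap_grip','tap_tip','adaptor_top']: print(n,t,[(d['uv'],round(d['conf'],2)) for d in nets.spot_point(t,n)[:2]])
for sg in (1,-1):
  u=sg*np.array([-.3825,.924,0]);h=np.array([.6432,-.0245,.157])+u*.036
  for th in (-30,-50,-60):
    q=h+u*.058*np.cos(np.radians(th))+[0,0,.058*np.sin(np.radians(th))];print(sg,th,proj(cw,q,1),proj(cs,q))
print(proj(cs,[.6432,-.0245,.208]),proj(cw,[.6432,-.0245,.208],1))
a=cv2.resize(w[0:320,160:480],(400,400));b=cv2.resize(s[170:250,320:400],(400,400),interpolation=cv2.INTER_CUBIC)
save(np.hstack([a,b]),'w6.png')
```

```text
[ 0.6835 -0.1229  0.294 ]
wrist cam_a_tip [([313.9, 20.5], 0.56)]
wrist cam_b_tip [([322.6, 167.3], 0.86)]
wrist cap_grip [([315.9, 79.9], 0.78)]
wrist tap_tip []
wrist adaptor_top []
side cam_a_tip [([347.1, 224.4], 0.51)]
side cam_b_tip [([379.3, 247.9], 0.56)]
side cap_grip [([365.3, 208.0], 0.77)]
side tap_tip [([339.4, 187.2], 0.6), ([324.9, 443.4], 0.6)]
side adaptor_top [([363.4, 212.5], 0.6)]
1 -30 [320.3711  -6.6862] [341.5973 214.2716]
1 -50 [320.3254  13.0685] [344.6183 221.1547]
1 -60 [320.3075  23.767 ] [346.6019 224.3847]
-1 -30 [320.2124 198.2444] [387.323  248.7618]
-1 -50 [320.1947 180.3325] [383.1754 250.5045]
-1 -60 [320.1928 170.0893] [380.6999 250.4282]
[365.5573 206.6945] [320.6713  77.3298]
```

View pics/w6.png

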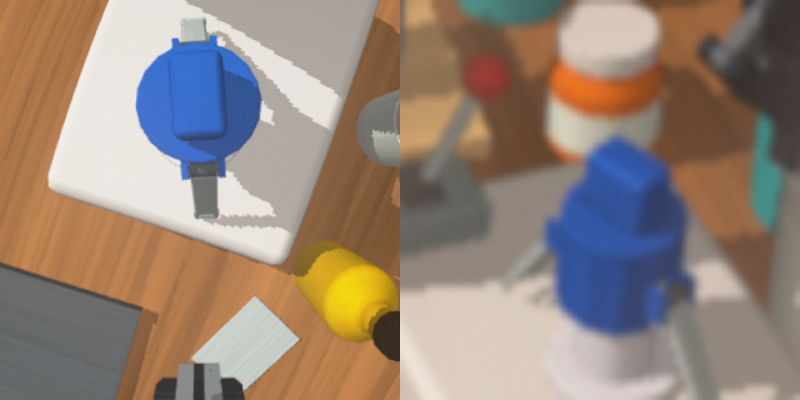

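Call:
servo_tool(deltas=[0, 0, 0, 0, 0, 7.5, -1, 0, 0, 0, 0, 0, 7.5, -1, 0, 0, 0, 0, 0, 7.5, -1, 0.0467, -0.011, -0.006, 0, 0, 0, -1, 0.0467, -0.011, -0.006, 0, 0, 0, -1, 0.0467, -0.011, -0.006, 0, 0, 0, -1, 0.0467, -0.011, -0.006, 0, 0, 0, -1, 0.0467, -0.011, -0.006, 0, 0, 0, -1, 0.0467, -0.011, -0.006, 0, 0, 0, -1, 0.0467, -0.011, -0.006, 0, 0, 0, -1, 0.0467, -0.011, -0.006, 0, 0, 0, -1, 0.0467, -0.011, -0.006, 0, 0, 0, -1], grip_force=60)

```text
time_s: 27.05
eef_pos: [0.5842, 0.2986, 0.3489]
eef_rot: [2.222, 2.221, 0.001]
contact_force: [0.8, -0.6, 0.8]
opening: 1.005
finger_force: 0.0
```

```bash
cat > pail.py <<'E'
from h import *
np.set_printoptions(precision=4,suppress=True)
def lid(cam,z,hs):
    w=im(cam) ; c=optics.calibration(cam)
    h=cv2.cvtColor(w,cv2.COLOR_RGB2HSV); m=cv2.inRange(h,*hs)
    n,l,s,ce=cv2.connectedComponentsWithStats(m)
    for k in np.argsort(-s[1:,4])[:3]+1:
        print('blob',s[k],ce[k],atz(c,ce[k],z,cam=='wrist'))
def bar(zb,near,rad=.05,cam='wrist'):
    # wooden handle bar (tan): principal axis in world at height zb, near xy
    w=im(cam); c=optics.calibration(cam); h=cv2.cvtColor(w,cv2.COLOR_RGB2HSV)
    m=cv2.inRange(h,(8,60,110),(22,190,255)); n,l,s,ce=cv2.connectedComponentsWithStats(m)
    for k in range(1,n):
        if s[k,4]<60: continue
        q=atz(c,ce[k],zb,cam=='wrist')
        if np.hypot(*(q[:2]-near))>rad: continue
        ys,xs=np.nonzero(l==k); P=np.array([atz(c,(x,y),zb,cam=='wrist')[:2] for x,y in zip(xs,ys)][::3])
        (cx,cy),(a,b),an=cv2.minAreaRect((P*1000).astype(np.float32))
        d=np.linalg.eigh(np.cov(P.T))[1][:,1]; d=d*np.sign(d[1]); print('bar',s[k],'ctr',P.mean(0),'rect',cx,cy,a,b,'psi',np.degrees(np.arctan2(d[1],d[0])))
E
python3 - <<'E'
from pail import *
st=get_state();print(st['eef_pos'],st['eef_rot'])
w=im('wrist');c=optics.calibration('wrist')
for t in ['pail1_mid','pail3_mid']:
  for d in nets.spot_point(t,'wrist')[:3]: print(t,np.round(d['uv']),round(d['conf'],2),atz(c,d['uv'],.097,1))
bar(.197,(.585,.317),.06);bar(.197,(.394,.332),.06)
save(w,'w7.png')
E
```

```text
[0.5842 0.2986 0.3489] [2.2217 2.2206 0.001 ]
pail3_mid [504. 297.] 0.88 [0.8166 0.1937 0.097 ]
pail3_mid [ 54. 179.] 0.64 [0.2477 0.3446 0.097 ]
bar [     0      0    585    421 152728] ctr [0.5504 0.3399] rect 524.2283325195312 296.8761291503906 628.5950927734375 414.84588623046875 psi 6.509896396060365
```

View pics/w7.png

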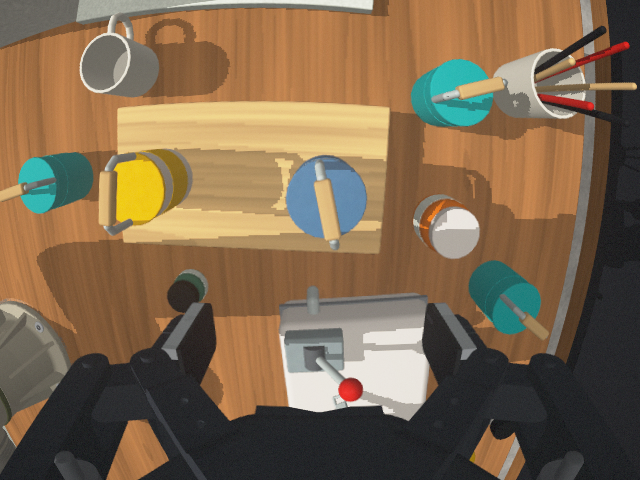

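Blue pail: bar from (319,168) to (334,243). Yellow pail: bar from (109,163) to (108,228). The tap and tank look as they should.

Run:
```python
from pail import *
c=optics.calibration('wrist')
for n,a,b in [('blue',(319,168),(334,243)),('yel',(109,163),(108,228))]:
  A=atz(c,a,.190,1);B=atz(c,b,.190,1);d=A-B
  print(n,A,B,'mid',(A+B)/2,'len',np.linalg.norm(d),'psi',np.degrees(np.arctan2(d[1],d[0])))
print('blue lid',atz(c,(327,197),.144,1),'yel lid',atz(c,(139,187),.144,1), 'bar',atz(c,(328,210),.197,1),atz(c,(107,198),.197,1))
```

```text
blue [0.5851 0.3426 0.19  ] [0.5976 0.2808 0.19  ] mid [0.5914 0.3117 0.19  ] len 0.06306353115134394 psi 101.43877702872625
yel [0.4005 0.3538 0.19  ] [0.3919 0.2947 0.19  ] mid [0.3962 0.3243 0.19  ] len 0.059738795830428626 psi 81.72442158739798
blue lid [0.5926 0.3114 0.144 ] yel lid [0.4057 0.3249 0.144 ] bar [0.5923 0.31   0.197 ] [0.3994 0.3237 0.197 ]
```

Call:
servo_tool(deltas=[0.013, 0.008, 0, 0, 0, 0, -1, 0, 0, 0, 0, 0, -5.7, -1, 0, 0, 0, 0, 0, -5.7, -1, 0, 0, 0.04, 0, 0, 0, -1, 0, 0, 0.04, 0, 0, 0, -1, 0, 0, 0.04, 0, 0, 0, -1, 0, 0, 0.03, 0, 0, 0, -1, 0, 0, 0.019, 0, 0, 0, -1, 0, 0, 0, 0, 0, 0, -1])

```text
time_s: 28.2
eef_pos: [0.5916, 0.3069, 0.1754]
eef_rot: [-1.992, -2.425, 0.01]
contact_force: [-0.7, -0.9, -0.1]
opening: 0.998
finger_force: 0.0
```

Call:
servo_tool(deltas=[0, 0, 0, 0, 0, 0, 1, 0, 0, 0, 0, 0, 0, 1, 0, 0, 0, 0, 0, 0, 1, 0, 0, 0, 0, 0, 0, 1, 0, 0, 0, 0, 0, 0, 1, 0, 0, 0, 0, 0, 0, 1, 0, 0, 0, 0, 0, 0, 1, 0, 0, 0, 0, 0, 0, 1])

```text
time_s: 29.0
eef_pos: [0.5929, 0.3099, 0.1801]
eef_rot: [1.99, 2.431, 0.001]
contact_force: [-2.4, -0.0, 5.8]
opening: 0.151
finger_force: 59.4
```

Call:
servo_tool(deltas=[0, 0, -0.005, 0, 0, 0, 1, 0, 0, -0.01, 0, 0, 0, 1, 0, 0, -0.02, 0, 0, 0, 1, 0, 0, -0.03, 0, 0, 0, 1, 0, 0, -0.035, 0, 0, 0, 1, 0, 0, -0.035, 0, 0, 0, 1, 0, 0, -0.035, 0, 0, 0, 1, 0, 0, -0.03, 0, 0, 0, 1, 0, 0, -0.02, 0, 0, 0, 1, 0, 0, 0, 0, 0, 0, 1], grip_force=100)

```text
time_s: 30.0
eef_pos: [0.5938, 0.3101, 0.4023]
eef_rot: [1.989, 2.428, 0.007]
contact_force: [-0.5, 0.1, -5.1]
opening: 0.14
finger_force: 97.8
```

Call:
servo_tool(deltas=[-0.008, -0.002, 0, 0, 0, 0, 1, -0.016, -0.004, 0, 0, 0, 0, 1, -0.024, -0.006, 0, 0, 0, 0, 1, -0.032, -0.008, 0, 0, 0, 0, 1, -0.036, -0.009, 0, 0, 0, 0, 1, -0.036, -0.009, 0, 0, 0, 0, 1, -0.036, -0.009, 0, 0, 0, 0, 1, -0.036, -0.009, 0, 0, 0, 0, 1, -0.036, -0.009, 0, 0, 0, 0, 1, -0.036, -0.009, 0, 0, 0, 0, 1])

```text
time_s: 31.0
eef_pos: [0.5774, 0.0032, 0.3969]
eef_rot: [-1.989, -2.428, 0.003]
contact_force: [0.1, 0.1, -4.0]
opening: 0.137
finger_force: 97.8
```

Call:
servo_tool(deltas=[-0.036, -0.009, 0, 0, 0, 0, 1, -0.036, -0.009, 0, 0, 0, 0, 1, -0.036, -0.009, 0, 0, 0, 0, 1, -0.036, -0.009, 0, 0, 0, 0, 1, -0.036, -0.009, 0, 0, 0, 0, 1, -0.036, -0.009, 0, 0, 0, 0, 1, -0.032, -0.008, 0, 0, 0, 0, 1, -0.024, -0.006, 0, 0, 0, 0, 1, -0.016, -0.004, 0, 0, 0, 0, 1, -0.008, -0.002, 0, 0, 0, 0, 1, 0, 0, 0, 0, 0, 0, 1])

```text
time_s: 32.1
eef_pos: [0.5643, -0.3004, 0.3981]
eef_rot: [-1.991, -2.428, 0.0]
contact_force: [0.2, 0.5, -4.1]
opening: 0.143
finger_force: 97.8
```

Run:
```python
from pail import *
st=get_state();p=np.array(st['eef_pos']);Rm=rot(st['eef_rot']);print(p,st['contact_force'],st['opening'])
# tray corners in wrist / top via dark outline
for cam in('top','side'):
  w=im(cam);c=optics.calibration(cam)
  for d in nets.outline_of('tray_in',cam)[:1]:
    m=d['region'].astype(np.uint8);cn,_=cv2.findContours(m,0,1);cn=max(cn,key=cv2.contourArea)
    P=np.array([atz(c,q[0],.014)[:2] for q in cn])*1000
    print(cam,d['conf'],cv2.minAreaRect(P.astype(np.float32)))
  print(cam,[(np.round(d['uv']),d['conf'],atz(c,d['uv'],.005)[:2]) for d in nets.spot_point('tray_in',cam)[:1]])
  print([ (np.round(d['uv']),round(d['conf'],2)) for d in nets.spot_point('pail3_mid',cam)])
t=np.array([.567,-.301]);d=np.array([*t,p[2]])-p;print('tool d',Rm.T@d)
```

```text
[ 0.5643 -0.3004  0.3981] [ 0.2125  0.5262 -4.0581] 0.1434649235015492
top 0.79 ((580.602783203125, -271.1015625), (161.19271850585938, 140.18006896972656), 4.087029933929443)
top [(array([445., 210.]), 0.18, array([ 0.6103, -0.3578]))]
[(array([161., 165.]), 0.66), (array([188., 355.]), 0.63), (array([258., 124.]), 0.59), (array([444., 205.]), 0.57)]
side 0.66 ((481.568359375, -308.9909973144531), (363.1537780761719, 200.28759765625), 4.676418304443359)
side [(array([338., 360.]), 0.77, array([ 0.4842, -0.3007]))]
[(array([343., 157.]), 0.78), (array([377., 254.]), 0.71), (array([184., 200.]), 0.58)]
tool d [-0.0012  0.0025 -0.    ]
```

Call:
servo_tool(deltas=[0, 0, 0.01, 0, 0, 0, 1, 0, 0, 0.02, 0, 0, 0, 1, 0, 0, 0.03, 0, 0, 0, 1, 0, 0, 0.035, 0, 0, 0, 1, 0, 0, 0.035, 0, 0, 0, 1, 0, 0, 0.035, 0, 0, 0, 1, 0, 0, 0.035, 0, 0, 0, 1, 0, 0, 0.025, 0, 0, 0, 1, 0, 0, 0.015, 0, 0, 0, 1, 0, 0, 0.01, 0, 0, 0, 1, 0, 0, 0, 0, 0, 0, 1, 0, 0, 0, 0, 0, 0, 1])

```text
time_s: 33.7
eef_pos: [0.5652, -0.2999, 0.1502]
eef_rot: [1.989, 2.43, 0.0]
contact_force: [-0.1, -0.8, -4.4]
opening: 0.145
finger_force: 97.8
```

Call:
servo_tool(deltas=[0, 0, 0.004, 0, 0, 0, 1, 0, 0, 0.003, 0, 0, 0, 1, 0, 0, 0.002, 0, 0, 0, 1, 0, 0, 0, 0, 0, 0, 1])

```text
time_s: 34.1
eef_pos: [0.5645, -0.2997, 0.1401]
eef_rot: [-1.99, -2.43, 0.0]
contact_force: [0.1, 0.3, -4.3]
opening: 0.142
finger_force: 97.8
```

Call:
servo_tool(deltas=[0, 0, 0.002, 0, 0, 0, 1, 0, 0, 0.002, 0, 0, 0, 1, 0, 0, 0.0, 0, 0, 0, 1])

```text
time_s: 34.4
eef_pos: [0.5645, -0.2996, 0.1359]
eef_rot: [-1.99, -2.43, 0.0]
contact_force: [-1.1, -0.4, -4.2]
opening: 0.14
finger_force: 97.8
```

Call:
servo_tool(deltas=[0, 0, 0.001, 0, 0, 0, 1, 0, 0, 0.001, 0, 0, 0, 1, 0, 0, 0.0, 0, 0, 0, 1])

```text
time_s: 34.7
eef_pos: [0.5648, -0.3001, 0.1353]
eef_rot: [1.99, 2.43, -0.0]
contact_force: [-1.7, 0.4, 2.7]
opening: 0.142
finger_force: 98.7
```

Call:
servo_tool(deltas=[0, 0, 0, 0, 0, 0, -1, 0, 0, 0, 0, 0, 0, -1, 0, 0, 0, 0, 0, 0, -1, 0, 0, 0, 0, 0, 0, -1, 0, 0, 0, 0, 0, 0, -1, 0, 0, -0.02, 0, 0, 0, -1, 0, 0, -0.04, 0, 0, 0, -1, 0, 0, -0.05, 0, 0, 0, -1, 0, 0, -0.05, 0, 0, 0, -1, 0, 0, -0.04, 0, 0, 6.5, -1, 0, 0, -0.02, 0, 0, 6.5, -1, 0, 0, 0, 0, 0, 6.7, -1])

```text
time_s: 35.9
eef_pos: [0.5657, -0.3005, 0.3589]
eef_rot: [2.376, 2.044, 0.003]
contact_force: [0.3, 0.1, -0.2]
opening: 1.004
finger_force: 0.0
```

Run:
```python
from pail import *
st=get_state();p=np.array(st['eef_pos']);Rm=rot(st['eef_rot']);print(p,Rm[:,0],st['opening'])
c=optics.calibration('wrist');w=im('wrist')
def blob(w,c,lo,hi,z,fish):
    m=cv2.inRange(cv2.cvtColor(w,cv2.COLOR_RGB2HSV),lo,hi);n,l,s,ce=cv2.connectedComponentsWithStats(m)
    for k in np.argsort(-s[1:,4])[:3]+1: print(s[k],atz(c,ce[k],z,fish))
print('blue lid in tray');blob(w,c,(98,80,60),(118,255,255),.099,1)
w=im('top');c=optics.calibration('top')
print('yellow lid top');blob(w,c,(20,150,120),(32,255,255),.144,0)
d=np.array([.398,.324,.37])-p;print(Rm.T@d)
```

```text
[ 0.5657 -0.3005  0.3589] [ 0.1495  0.9888 -0.0035] 1.0036311475689932
blue lid in tray
[ 281  162   69   72 2829] [ 0.5647 -0.2958  0.099 ]
[  0 418  18  35 346] [-0.203  -0.6974  0.099 ]
[358 330  21  18 286] [ 0.6029 -0.4801  0.099 ]
yellow lid top
[342 126  22  26 413] [ 0.7742 -0.092   0.144 ]
[174 286  33  15 339] [0.3741 0.3247 0.144 ]
[176 271  27  15 277] [0.4136 0.3215 0.144 ]
[ 0.5923 -0.2591 -0.0149]
```

Call:
servo_tool(deltas=[0.03, -0.013, 0, 0, 0, 0, -1, 0.045, -0.02, 0, 0, 0, 0, -1, 0.045, -0.02, 0, 0, 0, 0, -1, 0.045, -0.02, 0, 0, 0, 0, -1, 0.045, -0.02, 0, 0, 0, 0, -1, 0.045, -0.02, 0, 0, 0, 0, -1, 0.045, -0.02, 0, 0, 0, 0, -1, 0.045, -0.02, 0, 0, 0, 0, -1, 0.045, -0.02, 0, 0, 0, 0, -1, 0.045, -0.02, 0, 0, 0, 0, -1, 0.045, -0.02, 0, 0, 0, 0, -1, 0.045, -0.02, 0, 0, 0, 0, -1])

```text
time_s: 37.2
eef_pos: [0.4088, 0.2551, 0.3536]
eef_rot: [-2.373, -2.058, 0.001]
contact_force: [1.5, -0.2, -0.8]
opening: 1.0
finger_force: 0.0
```

Call:
servo_tool(deltas=[0.035, -0.014, 0, 0, 0, 0, -1, 0.025, -0.01, 0, 0, 0, 0, -1, 0, 0, 0, 0, 0, 0, -1, 0, 0, 0, 0, 0, 0, -1])

```text
time_s: 37.6
eef_pos: [0.3946, 0.3164, 0.3534]
eef_rot: [2.373, 2.058, -0.003]
contact_force: [0.2, -0.7, -0.2]
opening: 1.002
finger_force: 0.0
```

Run:
```python
from pail import *
st=get_state();p=np.array(st['eef_pos']);Rm=rot(st['eef_rot']);print(p,Rm[:,0])
c=optics.calibration('wrist');w=im('wrist');hsv=cv2.cvtColor(w,cv2.COLOR_RGB2HSV)
m=cv2.inRange(hsv,(22,170,120),(32,255,255));n,l,s,ce=cv2.connectedComponentsWithStats(m)
ks=[k for k in range(1,n) if s[k,4]>150];print(s[ks])
k=ks and np.isin(l,ks); ys,xs=np.nonzero(k)
hull=cv2.convexHull(np.c_[xs,ys].astype(np.int32)); hm=cv2.fillConvexPoly(np.zeros(m.shape,np.uint8),hull,1)
print('hull lid centre',atz(c,np.mean(np.nonzero(hm)[::-1],1),.144,1))
b=((hm>0)&(hsv[...,1]<170)&(hsv[...,0]<25)).astype(np.uint8); n,l,s,ce=cv2.connectedComponentsWithStats(b)
for k in np.argsort(-s[1:,4])[:2]+1:
    ys,xs=np.nonzero(l==k);P=np.array([atz(c,q,.192,1)[:2] for q in zip(xs,ys)]);d=np.linalg.eigh(np.cov(P.T))[1][:,1];d*=np.sign(d[1])
    print('bar',s[k],P.mean(0),np.degrees(np.arctan2(d[1],d[0])),np.ptp(P@d))
for d in nets.spot_point('pail1_mid','wrist')[:2]: print(d,atz(c,d['uv'],.097,1))
q=np.array([.398,.324,p[2]]);print('to prior',Rm.T@(q-p))
```

```text
[0.3946 0.3164 0.3534] [ 0.1413  0.99   -0.0015]
[[ 279  163   37   76 1828]
 [ 323  163   35   76 1750]]
hull lid centre [0.3951 0.3262 0.144 ]
bar [ 309  163   19   76 1056] [0.3958 0.3291] 80.45154747800376 0.062458410757321725
bar [302 164   5   2   5] [0.3896 0.3656] 8.924207717336794 0.003288253888014625
{'uv': [554.6, 197.0], 'conf': 0.54} [0.6841 0.2886 0.097 ]
to prior [ 0.008   0.0023 -0.    ]
```

Call:
servo_tool(deltas=[0.01, 0.0005, 0, 0, 0, 0, -1, 0, 0, 0.03, 0, 0, 0.5, -1, 0, 0, 0.04, 0, 0, 0, -1, 0, 0, 0.04, 0, 0, 0, -1, 0, 0, 0.04, 0, 0, 0, -1, 0, 0, 0.023, 0, 0, 0, -1, 0, 0, 0, 0, 0, 0, -1], grip_force=60)

```text
time_s: 38.4
eef_pos: [0.3953, 0.3243, 0.1778]
eef_rot: [-2.386, -2.042, 0.011]
contact_force: [-0.7, -1.1, 0.8]
opening: 1.001
finger_force: 0.0
```

Call:
servo_tool(deltas=[0, 0, 0, 0, 0, 0, 1, 0, 0, 0, 0, 0, 0, 1, 0, 0, 0, 0, 0, 0, 1, 0, 0, 0, 0, 0, 0, 1, 0, 0, 0, 0, 0, 0, 1, 0, 0, 0, 0, 0, 0, 1, 0, 0, 0, 0, 0, 0, 1, 0, 0, 0, 0, 0, 0, 1])

```text
time_s: 39.2
eef_pos: [0.3969, 0.3265, 0.1821]
eef_rot: [-2.385, -2.044, -0.002]
contact_force: [-3.1, -0.4, 5.5]
opening: 0.15
finger_force: 59.2
```

Call:
servo_tool(deltas=[0, 0, -0.005, 0, 0, 0, 1, 0, 0, -0.01, 0, 0, 0, 1, 0, 0, -0.02, 0, 0, 0, 1, 0, 0, -0.03, 0, 0, 0, 1, 0, 0, -0.035, 0, 0, 0, 1, 0, 0, -0.035, 0, 0, 0, 1, 0, 0, -0.035, 0, 0, 0, 1, 0, 0, -0.03, 0, 0, 0, 1, 0, 0, -0.02, 0, 0, 0, 1, 0, 0, 0, 0, 0, 0, 1], grip_force=100)

```text
time_s: 40.2
eef_pos: [0.3979, 0.3265, 0.4042]
eef_rot: [2.385, 2.043, 0.008]
contact_force: [1.0, 0.6, -3.7]
opening: 0.139
finger_force: 97.9
```

Call:
servo_tool(deltas=[-0.008, 0.003, 0, 0, 0, 0, 1, -0.016, 0.006, 0, 0, 0, 0, 1, -0.024, 0.009, 0, 0, 0, 0, 1, -0.03, 0.011, 0, 0, 0, 0, 1, -0.038, 0.014, 0, 0, 0, 0, 1, -0.038, 0.014, 0, 0, 0, 0, 1, -0.038, 0.014, 0, 0, 0, 0, 1, -0.038, 0.012, 0, 0, 0, 0, 1, -0.038, 0.009, 0, 0, 0, 0, 1, -0.038, 0.007, 0, 0, 0, 0, 1, -0.038, 0.004, 0, 0, 0, 0, 1])

```text
time_s: 41.3
eef_pos: [0.4451, -0.0316, 0.3991]
eef_rot: [-2.384, -2.042, 0.004]
contact_force: [-0.3, 0.2, -4.1]
opening: 0.142
finger_force: 97.9
```

Call:
servo_tool(deltas=[-0.038, 0.001, 0, 0, 0, 0, 1, -0.038, 0, 0, 0, 0, 0, 1, -0.038, 0, 0, 0, 0, 0, 1, -0.038, 0, 0, 0, 0, 0, 1, -0.038, 0, 0, 0, 0, 0, 1, -0.036, 0, 0, 0, 0, 0, 1, -0.03, 0, 0, 0, 0, 0, 1, -0.02, 0, 0, 0, 0, 0, 1, -0.01, 0, 0, 0, 0, 0, 1, 0, 0, 0, 0, 0, 0, 1, 0, 0, 0, 0, 0, 0, 1])

```text
time_s: 42.4
eef_pos: [0.4029, -0.3116, 0.4006]
eef_rot: [-2.384, -2.043, -0.001]
contact_force: [0.2, 0.3, -4.1]
opening: 0.142
finger_force: 97.9
```

Run:
```python
from pail import *
st=get_state();p=np.array(st['eef_pos']);Rm=rot(st['eef_rot']);print(p,st['contact_force'],st['opening'])
d=np.array([.404,-.314,p[2]])-p;print('tool d',Rm.T@d)
for cam in ('side','wrist'):
  w=im(cam);c=optics.calibration(cam);f=cam=='wrist'
  m=cv2.inRange(cv2.cvtColor(w,cv2.COLOR_RGB2HSV),(98,80,60),(118,255,255));n,l,s,ce=cv2.connectedComponentsWithStats(m)
  print(cam,'pred',proj(c,[.565,-.3,.099],f))
  for k in np.argsort(-s[1:,4])[:4]+1: print(s[k],ce[k],atz(c,ce[k],.099,f))
  for n_ in ('pail1_mid','pail3_mid'): print(n_,[(np.round(d['uv']),round(d['conf'],2)) for d in nets.spot_point(n_,cam)])
```

```text
[ 0.4029 -0.3116  0.4006] [ 0.174   0.2914 -4.1404] 0.14221249840238426
tool d [-0.0022  0.0015 -0.    ]
side pred [372.8633 325.447 ]
[349 198  29  39 777] [363.2252 218.0875] [0.6733 0.0558 0.099 ]
[192 128  83  17 656] [232.1982 136.0259] [0.4094 0.565  0.099 ]
[361 300  23  23 378] [372.5238 311.8651] [ 0.5785 -0.2626  0.099 ]
[ 97  47  11  35 290] [102.0655  64.4379] [0.0189 1.2219 0.099 ]
pail1_mid [(array([303., 279.]), 0.6)]
pail3_mid [(array([402., 197.]), 0.75), (array([186., 197.]), 0.7), (array([345., 158.]), 0.62), (array([374., 324.]), 0.61)]
wrist pred [447.5901 168.5286]
[ 435  106   45   59 1720] [454.5814 136.9442] [ 0.5783 -0.2621  0.099 ]
[   0  347   57  104 1631] [ 22.7474 406.4408] [-0.2872 -0.6363  0.099 ]
[421 108  22  52 395] [428.2987 133.5646] [ 0.5448 -0.2549  0.099 ]
[453 296  18  17 230] [461.1435 303.7565] [ 0.5758 -0.4867  0.099 ]
pail1_mid []
pail3_mid []
```

Call:
servo_tool(deltas=[-0.002, 0.001, 0.01, 0, 0, 0, 1, 0, 0, 0.02, 0, 0, 0, 1, 0, 0, 0.03, 0, 0, 0, 1, 0, 0, 0.035, 0, 0, 0, 1, 0, 0, 0.035, 0, 0, 0, 1, 0, 0, 0.035, 0, 0, 0, 1, 0, 0, 0.035, 0, 0, 0, 1, 0, 0, 0.025, 0, 0, 0, 1, 0, 0, 0.018, 0, 0, 0, 1, 0, 0, 0.012, 0, 0, 0, 1, 0, 0, 0, 0, 0, 0, 1])

```text
time_s: 43.8
eef_pos: [0.4029, -0.3134, 0.1443]
eef_rot: [-2.383, -2.042, 0.0]
contact_force: [0.0, -0.5, -4.6]
opening: 0.142
finger_force: 97.9
```

Call:
servo_tool(deltas=[0, 0, 0.003, 0, 0, 0, 1, 0, 0, 0.002, 0, 0, 0, 1, 0, 0, 0.001, 0, 0, 0, 1, 0, 0, 0, 0, 0, 0, 1])

```text
time_s: 44.2
eef_pos: [0.4041, -0.3148, 0.1408]
eef_rot: [2.385, 2.043, 0.0]
contact_force: [0.3, 0.1, -4.6]
opening: 0.141
finger_force: 97.9
```

Contact is expected near z = 0.137.

Call:
servo_tool(deltas=[0, 0, 0.002, 0, 0, 0, 1, 0, 0, 0.001, 0, 0, 0, 1, 0, 0, 0, 0, 0, 0, 1])

```text
time_s: 44.5
eef_pos: [0.4038, -0.3146, 0.1373]
eef_rot: [2.386, 2.044, -0.0]
contact_force: [0.7, -0.5, -4.5]
opening: 0.141
finger_force: 98.0
```

Call:
servo_tool(deltas=[0, 0, 0.001, 0, 0, 0, 1, 0, 0, 0.001, 0, 0, 0, 1, 0, 0, 0, 0, 0, 0, 1])

```text
time_s: 44.8
eef_pos: [0.4041, -0.315, 0.1373]
eef_rot: [2.384, 2.042, -0.001]
contact_force: [-4.5, 2.3, 9.7]
opening: 0.147
finger_force: 99.7
```

Call:
servo_tool(deltas=[0, 0, -0.001, 0, 0, 0, -1, 0, 0, 0, 0, 0, 0, -1, 0, 0, 0, 0, 0, 0, -1, 0, 0, 0, 0, 0, 0, -1, 0, 0, 0, 0, 0, 0, -1, 0, 0, -0.02, 0, 0, 0, -1, 0, 0, -0.04, 0, 0, 0, -1, 0, 0, -0.05, 0, 0, 0, -1, 0, 0, -0.05, 0, 0, 0, -1, 0, 0.03, -0.04, 0, 0, 0, -1, 0, 0.04, -0.02, 0, 0, 0, -1, 0, 0, 0, 0, 0, 0, -1])

```text
time_s: 46.0
eef_pos: [0.4776, -0.3272, 0.3585]
eef_rot: [2.379, 2.041, 0.002]
contact_force: [0.2, -1.2, 0.4]
opening: 1.001
finger_force: 0.0
```

```bash
cat > chk.py <<'E'
from pail import *
st=get_state();p=np.array(st['eef_pos']);print(p,st['time_s'])
for cam in ('side','top','wrist'):
  w=im(cam);c=optics.calibration(cam);f=cam=='wrist'; hsv=cv2.cvtColor(w,cv2.COLOR_RGB2HSV)
  for nm,lo,hi in (('blue',(98,80,60),(118,255,255)),('yel',(20,150,100),(32,255,255))):
    m=cv2.inRange(hsv,lo,hi);m=cv2.morphologyEx(m,cv2.MORPH_CLOSE,np.ones((9,9),np.uint8));n,l,s,ce=cv2.connectedComponentsWithStats(m)
    for k in np.argsort(-s[1:,4])[:6]+1:
      q=atz(c,ce[k],.099,f)
      if s[k,4]>60 and q[1]<-.1 and q[0]>.2: print(cam,nm,s[k],ce[k],q)
  for t in ('tray_in','mug','jar_pigment','cap_grip','cam_a_tip','cam_b_tip'): print(t,[(np.round(d['uv']),round(d['conf'],2)) for d in nets.spot_point(t,cam)[:2]])
  if cam=='wrist':
    for d in nets.outline_of('tray_in',cam)[:1]:
      m=d['region'].astype(np.uint8);cn,_=cv2.findContours(m,0,1);cn=max(cn,key=cv2.contourArea)
      print('tray rect',cv2.minAreaRect((np.array([atz(c,q[0],.014,1)[:2] for q in cn])*1000).astype(np.float32)))
E
python3 chk.py
```

```text
[ 0.4776 -0.3272  0.3585] 46.0
side blue [359 300  34  42 891] [374.0404 319.9899] [ 0.5732 -0.286   0.099 ]
side blue [424 429  14  13 143] [430.4196 435.0909] [ 0.5744 -0.5797  0.099 ]
side yel [ 287  336   36   46 1356] [304.8038 357.6822] [ 0.3953 -0.3404  0.099 ]
side yel [416 227  26  52 944] [428.3729 253.9799] [ 0.7825 -0.1239  0.099 ]
side yel [387 448  15  14 168] [393.9524 454.4286] [ 0.4933 -0.5957  0.099 ]
tray_in [(array([334., 362.]), 0.68)]
mug [(array([216., 183.]), 0.55)]
jar_pigment [(array([259., 240.]), 0.57)]
cap_grip [(array([367., 209.]), 0.65)]
cam_a_tip []
cam_b_tip [(array([382., 247.]), 0.51)]
top blue [399 197  31  32 726] [413.5882 212.6419] [ 0.5857 -0.2545  0.099 ]
tray_in [(array([426., 256.]), 0.83), (array([228., 167.]), 0.22)]
mug [(array([148., 314.]), 0.86)]
jar_pigment [(array([407., 163.]), 0.69), (array([259., 284.]), 0.65)]
cap_grip [(array([322., 185.]), 0.91), (array([324., 189.]), 0.27)]
cam_a_tip [(array([302., 201.]), 0.53)]
cam_b_tip [(array([347., 183.]), 0.48), (array([269., 196.]), 0.3)]
wrist blue [ 375   96   60   67 2534] [401.7044 130.7861] [ 0.5718 -0.2615  0.099 ]
wrist blue [423  95  28  51 471] [440.9724 118.051 ] [ 0.6176 -0.252   0.099 ]
wrist blue [419 309   7  16  67] [422.403  316.2239] [ 0.5773 -0.4829  0.099 ]
wrist yel [ 221  166   72   72 3211] [259.1277 198.6817] [ 0.4099 -0.3115  0.099 ]
wrist yel [ 503    0   79   29 1582] [535.9273  10.8028] [ 0.7649 -0.1257  0.099 ]
wrist yel [364 327  20  18 284] [373.2218 335.6937] [ 0.5141 -0.4989  0.099 ]
tray_in [(array([323., 174.]), 0.68)]
mug [(array([500., 114.]), 0.35)]
jar_pigment []
cap_grip []
cam_a_tip []
cam_b_tip []
tray rect ((391.2984619140625, -327.80450439453125), (104.78538513183594, 92.78910827636719), 23.358335494995117)
```

Call:
servo_tool(deltas=[0.0256, 0.0295, 0, 0, 0, 0, -1, 0.0256, 0.0295, 0, 0, 0, 0, -1, 0.0256, 0.0295, 0, 0, 0, 0, -1, 0, 0, 0.03, 0, 0, 0, -1, 0, 0, 0.03, 0, 0, 0, -1, 0, 0, 0, 0, 0, 0, -1, 0, 0, 0, 0, 0, 0, -1], grip_force=60)

```text
time_s: 47.8
eef_pos: [0.5719, -0.2628, 0.2964]
eef_rot: [-2.385, -2.043, 0.001]
contact_force: [0.1, 0.3, 0.7]
opening: 1.0
finger_force: 0.0
```

Run:
```python
from pail import *
st=get_state();p=np.array(st['eef_pos']);Rm=rot(st['eef_rot']);print(p,Rm[:,0])
c=optics.calibration('wrist');w=im('wrist');save(w,'w8.png');hsv=cv2.cvtColor(w,cv2.COLOR_RGB2HSV)
m=cv2.inRange(hsv,(98,80,50),(118,255,255));n,l,s,ce=cv2.connectedComponentsWithStats(m)
ks=[k for k in range(1,n) if s[k,4]>150 and 200<ce[k][0]<450 and ce[k][1]<330];print(s[ks])
ys,xs=np.nonzero(np.isin(l,ks))
hull=cv2.convexHull(np.c_[xs,ys].astype(np.int32)); hm=cv2.fillConvexPoly(np.zeros(m.shape,np.uint8),hull,1)
e=cv2.fitEllipse(hull);print('lid',e,atz(c,e[0],.099,1))
b=((hsv[...,0]>=8)&(hsv[...,0]<24)&(hsv[...,1]>50)&(hsv[...,2]>110)).astype(np.uint8); n,l,s,ce=cv2.connectedComponentsWithStats(b)
for k in np.argsort(-s[1:,4])+1:
    if s[k,4]<100 or not (240<ce[k][0]<400 and 100<ce[k][1]<330) or s[k,4]>8000: continue
    ys,xs=np.nonzero(l==k);P=np.array([atz(c,q,.150,1)[:2] for q in zip(xs,ys)]);d=np.linalg.eigh(np.cov(P.T))[1][:,1];d*=np.sign(d[1])
    q=P@np.c_[d,[-d[1],d[0]]];print('bar',s[k],P.mean(0),np.degrees(np.arctan2(d[1],d[0])),np.ptp(q,0))
# dark tray floor: extents along column through lid
# tray rim upper edge: scan
m=((hsv[...,2]<95)&(hsv[...,1]<90)).astype(np.uint8)
for y in (-.19,-.195,-.2,-.205,-.21,-.215,-.22):
    print(y,[tuple(int(v) for v in w[tuple(np.round(proj(c,[x,y,.005],1)).astype(int)[::-1])]) for x in (.46,.50,.52)])
```

```text
[ 0.5719 -0.2628  0.2964] [0.1534 0.9882 0.0004]
[[ 297  163   52   85 1925]
 [ 327  168   52   73 2024]]
lid ((337.1097717285156, 205.50796508789062), (81.06742095947266, 84.75520324707031), 163.8060302734375) [ 0.5895 -0.2575  0.099 ]
bar [ 324  189   35   63 1064] [ 0.5898 -0.2597] 101.44034566436456 [0.0507 0.0137]
-0.19 [(189, 131, 82), (186, 129, 78), (199, 136, 83)]
-0.195 [(187, 129, 77), (188, 128, 78), (202, 138, 87)]
-0.2 [(186, 126, 76), (190, 131, 82), (202, 138, 86)]
-0.205 [(193, 131, 81), (189, 129, 82), (201, 137, 85)]
-0.21 [(192, 132, 80), (186, 129, 80), (129, 110, 95)]
-0.215 [(110, 108, 109), (107, 108, 108), (88, 86, 85)]
-0.22 [(113, 114, 115), (116, 118, 116), (117, 117, 118)]
```

Call:
servo_tool(deltas=[0.0067, 0.0172, 0, 0, 0, 0, -1, 0, 0, 0, 0, 0, -6.7, -1, 0, 0, 0, 0, 0, -6.7, -1, 0, 0, 0.03, 0, 0, -6.7, -1, 0, 0, 0.04, 0, 0, 0, -1, 0, 0, 0.04, 0, 0, 0, -1, 0, 0, 0.03, 0, 0, 0, -1, 0, 0, 0.02, 0, 0, 0, -1, 0, 0, 0, 0, 0, 0, -1, 0, 0, 0, 0, 0, 0, -1])

```text
time_s: 48.85
eef_pos: [0.5912, -0.2599, 0.1384]
eef_rot: [1.991, 2.426, 0.001]
contact_force: [0.2, -0.4, 1.0]
opening: 1.002
finger_force: 0.0
```

Call:
servo_tool(deltas=[0, 0, 0, 0, 0, 0, 1, 0, 0, 0, 0, 0, 0, 1, 0, 0, 0, 0, 0, 0, 1, 0, 0, 0, 0, 0, 0, 1, 0, 0, 0, 0, 0, 0, 1, 0, 0, 0, 0, 0, 0, 1, 0, 0, 0, 0, 0, 0, 1, 0, 0, 0, 0, 0, 0, 1])

```text
time_s: 49.65
eef_pos: [0.5902, -0.2591, 0.1367]
eef_rot: [1.992, 2.429, -0.001]
contact_force: [-1.6, -0.2, 4.5]
opening: 0.15
finger_force: 59.7
```

Call:
servo_tool(deltas=[0, 0, -0.004, 0, 0, 0, 1, 0, 0, -0.008, 0, 0, 0, 1, 0, 0, -0.008, 0, 0, 0, 1, -0.005, 0, 0, 0, 0, 0, 1, -0.01, 0, 0, 0, 0, 0, 1, -0.013, 0, 0, 0, 0, 0, 1, -0.007, 0, 0, 0, 0, 0, 1, 0, 0, 0, 0, 0, 0, 1, 0, 0, 0.008, 0, 0, 0, 1, 0, 0, 0.006, 0, 0, 0, 1, 0, 0, 0.002, 0, 0, 0, 1, 0, 0, 0, 0, 0, 0, 1], grip_force=90)

```text
time_s: 50.85
eef_pos: [0.5966, -0.2926, 0.1394]
eef_rot: [-1.991, -2.428, 0.0]
contact_force: [0.4, -0.1, -4.6]
opening: 0.139
finger_force: 87.8
```

Call:
servo_tool(deltas=[0, 0, 0.001, 0, 0, 0, 1, 0, 0, 0.001, 0, 0, 0, 1, 0, 0, 0.001, 0, 0, 0, 1, 0, 0, 0, 0, 0, 0, 1])

```text
time_s: 51.25
eef_pos: [0.5971, -0.2933, 0.1373]
eef_rot: [1.992, 2.429, -0.0]
contact_force: [0.6, 1.1, -4.0]
opening: 0.142
finger_force: 87.8
```

Call:
servo_tool(deltas=[0, 0, 0.001, 0, 0, 0, 1, 0, 0, 0, 0, 0, 0, 1])

```text
time_s: 51.45
eef_pos: [0.5972, -0.2935, 0.1369]
eef_rot: [1.992, 2.428, -0.0]
contact_force: [-0.7, 0.5, -0.4]
opening: 0.146
finger_force: 88.1
```

Down. I'll release and retreat to a clear spot.

Call:
servo_tool(deltas=[0, 0, 0.001, 0, 0, 0, 1, 0, 0, 0, 0, 0, 0, -1, 0, 0, 0, 0, 0, 0, -1, 0, 0, 0, 0, 0, 0, -1, 0, 0, 0, 0, 0, 0, -1, 0, 0, -0.02, 0, 0, 0, -1, 0, 0, -0.04, 0, 0, 0, -1, 0, 0, -0.05, 0, 0, 0, -1, 0, 0, -0.05, 0, 0, 0, -1, 0, -0.03, -0.04, 0, 0, 0, -1, 0, -0.04, -0.02, 0, 0, 0, -1, 0, -0.03, 0, 0, 0, 0, -1])

```text
time_s: 52.65
eef_pos: [0.4987, -0.3138, 0.3595]
eef_rot: [1.988, 2.424, -0.001]
contact_force: [0.3, 0.3, 0.8]
opening: 1.003
finger_force: 0.0
```

Call:
servo_tool(deltas=[0, 0, 0, 0, 0, 0, -1, 0, 0, 0, 0, 0, 0, -1])

```text
time_s: 52.85
eef_pos: [0.4988, -0.3131, 0.3557]
eef_rot: [1.993, 2.427, 0.0]
contact_force: [0.5, 1.3, 0.4]
opening: 1.002
finger_force: 0.0
```

```bash
cat >> chk.py <<'E'
w=im('wrist');c=optics.calibration('wrist');hsv=cv2.cvtColor(w,cv2.COLOR_RGB2HSV)
b=((hsv[...,0]>=8)&(hsv[...,0]<24)&(hsv[...,1]>50)&(hsv[...,2]>110)).astype(np.uint8); n,l,s,ce=cv2.connectedComponentsWithStats(b)
for k in range(1,n):
    if not 150<s[k,4]<6000: continue
    ys,xs=np.nonzero(l==k);P=np.array([atz(c,q,.150,1)[:2] for q in zip(xs,ys)]);d=np.linalg.eigh(np.cov(P.T))[1][:,1];d*=np.sign(d[1])
    q=P@np.c_[d,[-d[1],d[0]]];print('bar',s[k],P.mean(0),np.degrees(np.arctan2(d[1],d[0])),np.ptp(q,0))
ct,cs=optics.calibration('top'),optics.calibration('side')
im('side')
print('side tap',nets.spot_point('tap_tip','side')[:2],'mug',proj(cs,[.34,.47,0]))
E
python3 chk.py
```

```text
[ 0.4988 -0.3131  0.3557] 52.85
side blue [367 310  34  42 929] [382.1905 330.591 ] [ 0.5796 -0.3196  0.099 ]
side blue [424 429  14  13 143] [430.4196 435.0909] [ 0.5744 -0.5797  0.099 ]
side yel [ 287  336   36   46 1371] [304.7155 357.7491] [ 0.3951 -0.3405  0.099 ]
side yel [416 227  26  52 938] [428.3443 253.8945] [ 0.7826 -0.1236  0.099 ]
side yel [387 448  15  14 169] [393.9941 454.4497] [ 0.4934 -0.5958  0.099 ]
tray_in [(array([335., 362.]), 0.9)]
mug [(array([218., 182.]), 0.86), (array([280., 202.]), 0.34)]
jar_pigment [(array([258., 237.]), 0.75)]
cap_grip [(array([365., 208.]), 0.79)]
cam_a_tip []
cam_b_tip [(array([379., 251.]), 0.6)]
top blue [411 194  32  33 749] [426.3632 210.1709] [ 0.5922 -0.2884  0.099 ]
tray_in [(array([429., 256.]), 0.68)]
mug [(array([148., 312.]), 0.86)]
jar_pigment [(array([262., 284.]), 0.74), (array([268., 195.]), 0.36)]
cap_grip [(array([324., 183.]), 0.63)]
cam_a_tip [(array([324., 185.]), 0.73), (array([302., 202.]), 0.58)]
cam_b_tip [(array([349., 180.]), 0.63)]
wrist blue [ 369  166   74   71 3190] [401.6727 197.8549] [ 0.5863 -0.2897 
[... 350 characters left out ...]
08., 182.]), 0.85)]
mug []
jar_pigment []
cap_grip []
cam_a_tip []
cam_b_tip [(array([508.,  37.]), 0.65)]
tray rect ((483.49456787109375, -307.47503662109375), (361.1817932128906, 191.29893493652344), 4.692471981048584)
bar [ 198  151   76   73 1695] [ 0.4169 -0.305 ] 54.45921804912254 [0.0804 0.0605]
bar [413 188  18  52 781] [ 0.5964 -0.2945] 102.00120771475912 [0.0504 0.016 ]
bar [ 119  419   46   61 1356] [ 0.3073 -0.6972] 72.65073644247624 [0.1773 0.0704]
bar [ 470  419   45   53 1354] [ 0.8132 -0.5925] 105.25998697190508 [0.1251 0.0661]
bar [  0 421  25  20 225] [ 0.0106 -0.8187] 15.819216802465284 [0.0861 0.0432]
side tap [{'uv': [335.8, 184.9], 'conf': 0.51}] mug [219.3077 181.1781]
```

Both pails are upright in the tray, at (0.596, -0.294) and (0.405, -0.313). The tray's measured centre is (0.483, -0.307). The cap, arms and tap are unchanged, and the arm is clear of everything.

```bash
python3 -c "
from station import ticket;print(ticket.hand_in())"
```

```text
the job is handed in; nothing more can be done
None
```

The job is handed in: the tap is shut, the cap is home with both cam arms down, and both pails that were there (yellow and blue) stand upright in the tray. The blue pail was knocked a few centimetres aside while in the tray, so I lifted it back towards the middle.

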